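# Photograph the crystal set lit and dark, then pack it away

## Robot

A 6-joint arm with a two-finger parallel gripper is mounted at the origin on the work surface. World frame = base frame: x ahead of the robot, y to its left, z up, the work surface at z = 0. Lengths are in mm, angles in rad, forces in N, time in s.
With the tool pointing down it reaches from about 250 to 800 mm from the base axis. Payload 3.9 kg.
Tool frame: the origin (TCP) lies where the fingers leave the gripper's body, on its centre line; the fingertips stand 73 mm ahead of it and the grasp point (between the pads) lies 54 mm ahead of it; z points along the fingers, x is the direction in which the jaws open and shut, and the axes are right-handed (so a half turn about z gives the same grasp; the last joint's range is limited). The gripper opens to 85 mm and grips with 20 to 120 N. Pads are 22 mm wide; open, the fingers measure 114 mm over their backs; the gripper's body (76 mm by 85 mm) begins 54 mm behind the grasp point. The pads swing forward as they close: fully open they stand 13 mm farther back than shut.
Start: joints at [-1.116, 0.26, -0.138, 1.173, 0, 1.571], TCP at [230.618, -471.626, 303.904] pointing down, gripper open.
Joint ranges: [-2.78, 2.78], [-0.83, 1.72], [-1.28, 1.37], [-1.9, 2.12], [-1.57, 1.48], [-3.14, 3.14]. Speed limits (rad/s): [2.57, 2.57, 3.14, 3.14, 3.14, 3.14].

## Interface

Orientations are given as a rotation vector (axis times angle).
In Python, from station import arm gives the robot as it stands.
- The arm moves only by the tool play_rows, never from a script. Its argument "increments" is a list of rows, each an object of numbers: "rx", "ry", "rz": the turn, a rotation vector about the world's x, y, z each as a share of 6 degrees, from -1 to 1; "x", "y", "z": the shift along the world's x, y, z each as a share of 0.05 m, from -1 to 1; "grip": the opening, from -1 (shut) to 1 (fully open). A call has 1 to 12 rows; each row shifts and turns the commanded pose from where the row before left it; what a row does not reach is not made up. A row lasts 1/10 s, in which the tool goes at most 50 mm and 8.59 degrees, less where a joint would pass 70% of its speed; a pose out of reach is approached as far as the arm can. A call with a number of a shift or a turn outside -1 to 1 is refused whole. A call with a gripper value outside its range is refused whole. The fingers move at their own pace and stop on an object; "squeeze" is the grip in N (left out, the last holds). Time passes only in rows, so rows that do not move let the fingers close. It gives the time, the measured TCP pose, the force and the opening at its end, in the units of the state.
- arm.read_state(): the state, without advancing time (a new reading comes with each control period).
- arm.camera(name): name is "scene" or "top" or "wrist"; returns a dict with "color" (420x560x3 uint8, blue, green, red), "z_map" (420x560 float32, mm along the optical axis (not along the pixel's ray), 0 where there is no reading), "camera_matrix" (3x3 intrinsics, pixels), "R" (3x3) and "t" (3): a world point X has camera coordinates R X + t. Camera axes: x right, y down, z forward; pixel columns grow to the right and rows downward; lengths in mm; the calibration is good to about 2 mm. A picture is of the moment at which its call begins.
- arm.finish_job(): hands the job in, once; it reports no verdict.
Trained networks look in a picture, given as the dict that the camera call returned (one of the last four; its "shot" number tells which), for a name from the list of things; names that differ only in an ending like _2 or _b are one class to them, and where a whole thing is asked for, a point or a joint stands for the part that bears it (a point fixed in the world has none). Each returns a list of dicts, best first, with "p" (0 to 1); they miss things now and then, are a little off and sometimes report something else, mostly with a low value. They report only what shows in the picture. A call takes as long as a camera call. They do not tell look-alikes from the thing itself.
- arm.recognise(thing, picture): "at" ([column, row] in pixels, amid what is visible of it).
- arm.outline_of(thing, picture): "pixels" (420x560 bool, what is visible of it) and "at" ([column, row] in pixels, amid what is visible of it).
The state is a dict: "t": time; "joint_pos": joint angles; "qvel": joint speeds; "tau": joint torques, N m; "ee_pos": TCP position; "eef_rot": TCP orientation; "contact_force": force on the tool from outside, world axes, zero at the start; "torque": the same for the moment, N m; "finger_gap": finger opening in mm.
Only numpy, scipy, OpenCV 4.12 (cv2) and the standard library are available. Lean on these libraries where they do the work, as an engineer would, in place of code of your own. Each camera call takes 0.05 s, during which the arm holds its last target.

## Task

Spread the huddled crystals out over the dark photo board in a single layer, with at least 20 mm of bare board between any two, and flip the lamp's toggle on (towards the green dot); then take the picture by pressing the red release plunger right down to its stop for a moment and letting it come back up. With the crystals still spread, flip the lamp off (towards the black dot) and press the plunger down to its stop and let it up once more for the dark picture. Finally put all the crystals away in the wooden box, and leave the black cap, the blue case and the grey box where they are.

Things in the scene. Friction and masses are not known exactly. Their poses are not given: they have to be found in the camera images.
- crystal_green_mid (a point): centre, half-way up, of the green hexagonal crystal stub: a right prism 32 mm across its flats (37 mm across corners), 36 mm tall, about 85 g. Starts upright on the board, huddled with the others (centres about 42 mm apart). Its z axis runs along the prism; its x axis, and the directions 60 degrees round from it, meet flat sides square on. May be absent.
- crystal_amber_mid (a point): centre, half-way up, of the amber hexagonal crystal stub: a right prism 32 mm across its flats (37 mm across corners), 36 mm tall, about 85 g. Starts upright on the board, huddled with the others (centres about 42 mm apart). Its z axis runs along the prism; its x axis, and the directions 60 degrees round from it, meet flat sides square on. May be absent.
- crystal_violet_mid (a point): centre, half-way up, of the violet hexagonal crystal stub: a right prism 32 mm across its flats (37 mm across corners), 36 mm tall, about 85 g. Starts upright on the board, huddled with the others (centres about 42 mm apart). Its z axis runs along the prism; its x axis, and the directions 60 degrees round from it, meet flat sides square on. May be absent.
- crystal_white_mid (a point): centre, half-way up, of the white hexagonal crystal stub: a right prism 32 mm across its flats (37 mm across corners), 36 mm tall, about 85 g. Starts upright on the board, huddled with the others (centres about 42 mm apart). Its z axis runs along the prism; its x axis, and the directions 60 degrees round from it, meet flat sides square on. May be absent.
- crystal_red_mid (a point): centre, half-way up, of the red hexagonal crystal stub: a right prism 32 mm across its flats (37 mm across corners), 36 mm tall, about 85 g. Starts upright on the board, huddled with the others (centres about 42 mm apart). Its z axis runs along the prism; its x axis, and the directions 60 degrees round from it, meet flat sides square on. May be absent.
- crystal_green: the same green crystal stub, its origin at the centre of its underside (for its speed).
- crystal_amber: the same amber crystal stub, its origin at the centre of its underside (for its speed).
- crystal_violet: the same violet crystal stub, its origin at the centre of its underside (for its speed).
- crystal_white: the same white crystal stub, its origin at the centre of its underside (for its speed).
- crystal_red: the same red crystal stub, its origin at the centre of its underside (for its speed).
- board: the photo board, a fixed dark slab with a thin pale line 5 mm inside its edge: 200 mm along its x, 260 mm along its y, 6 mm thick (no raised rim); origin at the centre of its underside, z up.
- box: the storage box, an open-topped pale wooden box fixed to the desk: outside 150 mm along its x, 220 mm along its y, 40 mm high, walls and floor 5 mm; origin at the centre of its underside.
- release: the camera release, fixed: a round black stand (foot 72 mm, column 44 mm across, 60 mm high); origin at the centre of its underside. The plunger stands on its top.
- plunger_top (a point): centre of the top of the red plunger head, a 34 mm wide mushroom 12 mm thick; 94 mm above the desk when up. It sinks with the plunger.
- plunger (a joint): travel of the release plunger in m: 0 fully up, 0.016 pressed down to its stop. A spring drives it back up: about 4 N to start it, 10 N at the stop.
- switch_box: the fixed grey switch box of the lamp, 90 mm along its x, 60 mm along its y, 50 mm high; origin at the centre of its underside. On its top a green dot lies on the +x side and a black dot on the -x side of the bat toggle in the middle.
- switch_tip (a point): tip of the lamp's bat toggle, a metal bat 13 mm thick at the tip narrowing to 7 mm at its pivot, which lies on the box's centre 48 mm above the desk; the tip is 48 mm from the pivot.
- lamp_switch (a joint): lean of the bat in rad: -0.4 leans towards the black dot (off, as at the start), +0.4 towards the green dot (on). It snaps over to either side past upright; about half a newton at the tip moves it.
- dust_cap: bystander: a loose round black cap, 36 mm wide, 22 mm high; origin at the centre of its underside.
- glasses_case: bystander: a loose blue case, 155 x 55 x 35 mm (x, y, z); origin at the centre of its underside.
- slide_box: bystander: a loose grey closed box, 60 x 90 x 32 mm (x, y, z); origin at the centre of its underside.
Mind the look-alikes: they are no part of the job. Of the things that look like the crystal_white, the smallest one is meant.

How it is judged:
By the outcome, as a careful person would: the job done as asked, in the order asked, and still so for the second after the job is handed in, with the robot touching nothing.
Of crystal_green, crystal_amber, crystal_violet, crystal_white, crystal_red only 3 to 5 are there at a start; the rules pass over those that are not, and their reading is None.
At some moment in a run one of crystal_green, crystal_amber, crystal_violet, crystal_white, crystal_red may be knocked a few centimetres aside while the robot is not near it.
Once in a run the grip may slacken for a moment while it holds something.
It also fails if it takes over 210 s, if anything falls off the work surface, if the arm or the gripper's body presses on something with over 40 N, if the wrist force passes 120 N, or if a joint passes its speed limit or range.

## Working session

There is one attempt and no reset: what is moved stays moved. The work goes in short steps, Python scripts to look and compute and a tool call to move; the robot and the scene stay as the last step left them, time stands still between calls to the robot, and variables do not carry over. Pictures are saved under pics/ and viewed, and the job is handed in when it is done.

Besides the shell and the picture viewer there is one more tool, called after "Emit:" as name(argument=value, ...), one argument or row to a line, values as JSON. play_rows: Moves the arm, as the interface text tells. Its arguments: {"type":"object","properties":{"increments":{"type":"array","items":{"type":"object","properties":{"rx":{"type":"number"},"ry":{"type":"number"},"rz":{"type":"number"},"x":{"type":"number"},"y":{"type":"number"},"z":{"type":"number"},"grip":{"type":"number"}}}},"squeeze":{"type":"number"}},"required":["increments"]}

```bash
ls; mkdir -p pics; python3 - <<'E'
from station import arm
import cv2
s=arm.read_state(); print({k:(v if not hasattr(v,'round') else v) for k,v in s.items()})
for n in ["scene","top"]:
    c=arm.camera(n); cv2.imwrite(f"pics/{n}0.png",c["color"]); print(n,c["camera_matrix"],c["R"],c["t"])
E
```

```text
pics
{'t': 0.0, 'joint_pos': array([-1.11599075e+00,  2.60677917e-01, -1.39439887e-01,  1.17267382e+00,
       -2.03936545e-07,  1.57083067e+00]), 'qvel': array([-0.00098148,  0.00220329,  0.00071349,  0.00097731, -0.00020821,
        0.00090312]), 'tau': array([-1.53773381e-03, -4.05678964e+01,  2.53922904e+01,  1.86140329e-02,
       -1.61059920e-04,  1.22855300e-05]), 'ee_pos': array([ 230.37913717, -471.12711687,  303.04115757]), 'eef_rot': array([-2.66414477e+00,  1.66291740e+00,  2.65810763e-03]), 'contact_force': array([ 0.19516171, -0.63516872,  0.26701451]), 'torque': array([-0.00988778,  0.00307057,  0.01184506]), 'finger_gap': 85.17720064594667}
scene [[502.84985866   0.         278.04419215]
 [  0.         502.84985866 209.86778366]
 [  0.           0.           1.        ]] [[-0.5198669   0.85417298  0.01126652]
 [ 0.67555104  0.41915477 -0.60658063]
 [-0.5228472  -0.30773008 -0.79494214]] [ 275.82655599 -359.89039318 1517.16012183]
top [[502.66737198   0.         280.61974573]
 [  0.         502.66737198 213.77046022]
 [  0.           0.           1.        ]] [[-0.02503739 -0.99968528  0.00157195]
 [-0.9921937   0.02465754 -0.12224428]
 [ 0.12216705 -0.00462036 -0.9924988 ]] [  49.68815475  561.71363059 1436.37611792]
```

View pics/top0.png

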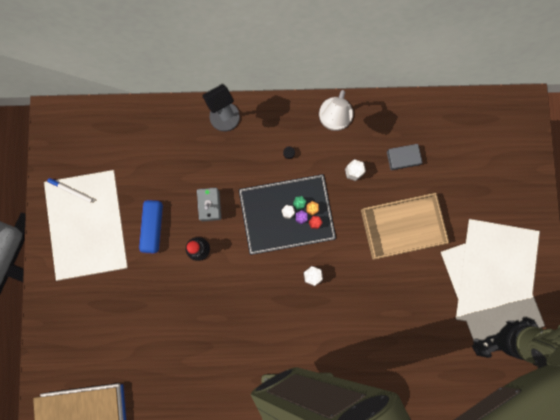

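View pics/scene0.png

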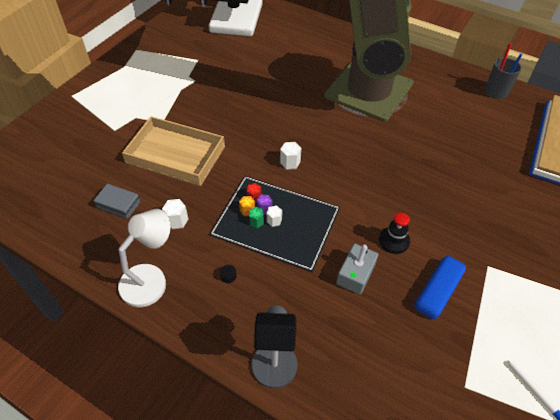

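The white thing could be any of three: (288,212) on the board, (356,170) or (313,276). The one on the board is the smallest and is huddled with the others. I'll measure to confirm.

```bash
cat > h.py <<'E'
from station import arm
import numpy as np, cv2
from scipy.spatial.transform import Rotation as Ro
COL=["green","amber","violet","white","red"]
def pix2plane(c,uv,z):
    K,R,t=c["camera_matrix"],c["R"],c["t"]
    uv=np.atleast_2d(uv).astype(float)
    d=np.c_[uv,np.ones(len(uv))]@np.linalg.inv(K).T@R   # rows R^T K^-1
    o=-R.T@t
    s=(z-o[2])/d[:,2]
    return o+d*s[:,None]
def cloud(c):
    K,R,t=c["camera_matrix"],c["R"],c["t"]
    z=c["z_map"].astype(float); v,u=np.mgrid[:z.shape[0],:z.shape[1]]
    P=np.stack([(u-K[0,2])*z/K[0,0],(v-K[1,2])*z/K[1,1],z],-1)
    W=(P-t)@R; W[z<=0]=np.nan
    return W
def proj(c,X):
    p=(c["R"]@np.asarray(X,float)+c["t"]); q=c["camera_matrix"]@p; return q[:2]/q[2]
def topmask(W,m,tol=5):
    z=W[...,2][m]; z=z[np.isfinite(z)]
    h=np.percentile(z,90)
    return m&(abs(W[...,2]-h)<tol),h
def tcp(): 
    s=arm.read_state(); return s["ee_pos"],Ro.from_rotvec(s["eef_rot"]).as_matrix(),s
E
python3 - <<'E'
from h import *
c=arm.camera("top");W=cloud(c)
names=["crystal_"+k for k in COL]+["board","box","release","plunger_top","switch_box","switch_tip","dust_cap","glasses_case","slide_box"]
for n in names:
    for r in arm.outline_of(n,c)[:4]:
        if r["p"]<.3: continue
        m=r["pixels"]; tm,h=topmask(W,m)
        if tm.sum()<3: print(n,r["p"],r["at"],m.sum());continue
        P=W[tm][:,:2]; 
        (cx,cy),(w,hh),a=cv2.minAreaRect(P.astype(np.float32))
        print(n,round(r["p"],2),np.round(r["at"]),m.sum(),"h%.0f"%h,"mean",P.mean(0).round(),"rect",round(cx),round(cy),round(w),round(hh),round(a,1))
E
```

```text
crystal_green 0.61 [301. 201.] 120 h46 mean [595. -19.] rect 595 -17 32 30 88.2
crystal_amber 0.62 [314. 221.] 117 h47 mean [538. -65.] rect 537 -65 30 31 76.3
crystal_amber 0.47 [206. 205.] 734 h55 mean [597. 246.] rect 597 247 89 59 3.3
crystal_violet 0.42 [299. 218.] 123 h46 mean [553. -24.] rect 553 -25 30 31 52.9
crystal_white 0.84 [355. 167.] 267 h56 mean [ 689. -186.] rect 689 -186 44 45 86.0
crystal_white 0.64 [311. 275.] 252 h57 mean [381. -51.] rect 382 -49 47 45 23.8
crystal_white 0.59 [288. 206.] 109 h46 mean [569.  15.] rect 568 15 30 30 16.0
crystal_white 0.5 [290. 154.] 108 h27 mean [749.   7.] rect 749 7 30 31 52.3
board 0.84 [281. 217.] 5003 h11 mean [566.  25.] rect 567 18 199 258 8.9
box 0.97 [403. 225.] 3905 h35 mean [ 525. -320.] rect 520 -325 150 221 10.5
box 0.42 [298. 205.] 127 h46 mean [595. -19.] rect 596 -18 32 33 16.6
box 0.31 [288. 212.] 114 h46 mean [570.  15.] rect 569 15 30 31 54.2
release 0.77 [198. 248.] 464 h94 mean [469. 284.] rect 470 284 31 31 69.6
plunger_top 0.58 [191. 246.] 118 h97 mean [470. 284.] rect 469 283 30 27 44.0
switch_box 0.89 [207. 204.] 722 h55 mean [597. 246.] rect 597 247 89 59 3.3
glasses_case 0.94 [151. 226.] 1007 h39 mean [538. 419.] rect 538 419 50 148 85.2
slide_box 0.98 [405. 156.] 722 h37 mean [ 728. -338.] rect 728 -337 60 91 9.7
```

Emit:
play_rows(
  increments=[
    {"x": 0.66,"y": 0.9},
    {"x": 0.66,"y": 0.9},
    {"x": 0.66,"y": 0.9},
    {"x": 0.66,"y": 0.9},
    {"x": 0.66,"y": 0.9},
    {"x": 0.66,"y": 0.9},
    {"x": 0.66,"y": 0.9},
    {"x": 0.66,"y": 0.9},
    {"x": 0.66,"y": 0.9},
    {"x": 0.66,"y": 0.9},
    {},
    {},
  ],
)

```text
invalid input at $.increments[0]: expected keys rx, ry, rz, x, y, z, grip
```

```bash
python3 - <<'E'
from h import *
c=arm.camera("wrist"); cv2.imwrite("pics/w1.png",c["color"])
p,R,s=tcp(); print(p.round(1),R.round(3),s["joint_pos"].round(3)); print("cam pos",(-c["R"].T@c["t"]).round(),c["R"].round(2))
E
```

```text
[ 230.6 -471.6  303.9] [[ 0.439 -0.898  0.   ]
 [-0.898 -0.439 -0.   ]
 [ 0.    -0.    -1.   ]] [-1.116  0.26  -0.138  1.173  0.     1.571]
cam pos [ 290. -443.  373.] [[ 0.44 -0.9   0.  ]
 [-0.87 -0.42  0.26]
 [-0.23 -0.11 -0.97]]
```

View pics/w1.png

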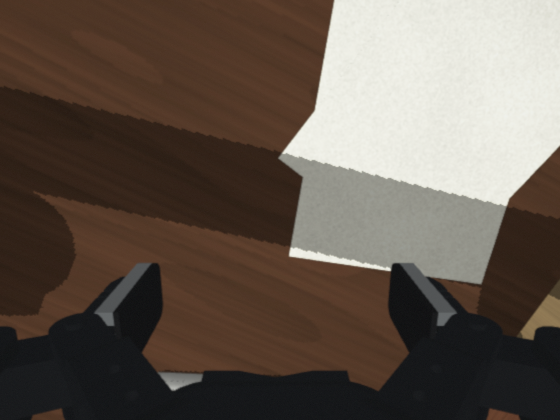

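Emit:
play_rows(
  increments=[
    {"x": 0.66,"y": 0.9,"z": 0.2,"rx": 0,"ry": 0,"rz": 0,"grip": 1},
    {"x": 0.66,"y": 0.9,"z": 0.2,"rx": 0,"ry": 0,"rz": 0,"grip": 1},
    {"x": 0.66,"y": 0.9,"z": 0.2,"rx": 0,"ry": 0,"rz": 0,"grip": 1},
    {"x": 0.66,"y": 0.9,"z": 0.2,"rx": 0,"ry": 0,"rz": 0,"grip": 1},
    {"x": 0.66,"y": 0.9,"z": 0.2,"rx": 0,"ry": 0,"rz": 0,"grip": 1},
    {"x": 0.66,"y": 0.9,"z": 0,"rx": 0,"ry": 0,"rz": 0,"grip": 1},
    {"x": 0.66,"y": 0.9,"z": 0,"rx": 0,"ry": 0,"rz": 0,"grip": 1},
    {"x": 0.66,"y": 0.9,"z": 0,"rx": 0,"ry": 0,"rz": 0,"grip": 1},
    {"x": 0.66,"y": 0.9,"z": 0,"rx": 0,"ry": 0,"rz": 0,"grip": 1},
    {"x": 0.66,"y": 0.9,"z": 0,"rx": 0,"ry": 0,"rz": 0,"grip": 1},
    {"x": 0,"y": 0,"z": 0,"rx": 0,"ry": 0,"rz": 0,"grip": 1},
    {"x": 0,"y": 0,"z": 0,"rx": 0,"ry": 0,"rz": 0,"grip": 1},
  ],
)

```text
t: 2.1
ee_pos: [524.3, -70.5, 347.6]
eef_rot: [2.667, -1.659, -0.001]
contact_force: [-0.2, -1.3, 0.4]
finger_gap: 85.4
```

```bash
python3 - <<'E'
from h import *
c=arm.camera("wrist"); cv2.imwrite("pics/w2.png",c["color"])
p,R,s=tcp(); print(p.round(1),R.round(3),s["joint_pos"].round(3)); print("cam pos",(-c["R"].T@c["t"]).round())
E
```

```text
[523.7 -71.5 347.8] [[ 0.44  -0.898 -0.001]
 [-0.898 -0.44  -0.   ]
 [-0.     0.001 -1.   ]] [-1.350e-01  2.520e-01 -3.400e-02  1.285e+00 -1.000e-03  2.551e+00]
cam pos [583. -42. 417.]
```

View pics/w2.png

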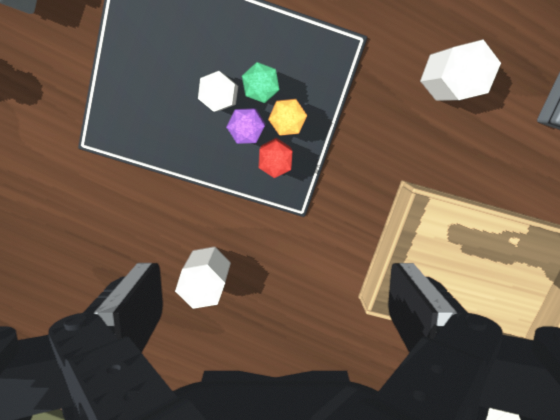

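```bash
cat >> h.py <<'E'
def hexfit(P):
    """P Nx2 points of top face; centre, angle of a flat normal (deg mod 60)"""
    hull=cv2.convexHull(P.astype(np.float32))[:,0]
    M=cv2.moments(hull.reshape(-1,1,2)); ctr=np.array([M["m10"],M["m01"]])/M["m00"]
    best=None
    for a in np.arange(0,60,1.):
        th=np.radians(a+60*np.arange(6)); n=np.c_[np.cos(th),np.sin(th)]
        s=(hull@n.T).max(0)           # support
        w=s[:3]+s[3:]
        if best is None or w.mean()<best[0]: 
            A=n[:3]; cc=np.linalg.lstsq(A,(s[:3]-s[3:])/2,rcond=None)[0]
            best=(w.mean(),a,w,cc)
    return best[3],best[1],best[2]
HUE={"green":(60,90),"amber":(15,30),"violet":(125,150),"red":(0,8)}
def crystals(c,zlo=28,zhi=52,bounds=None):
    W=cloud(c); hsv=cv2.cvtColor(c["color"],cv2.COLOR_BGR2HSV); out={}
    # top faces: absolute height band
    for k in COL:
        H,S,V=[hsv[...,i].astype(int) for i in range(3)]
        if k=="white": m=(S<60)&(V>110)
        else:
            lo,hi=HUE[k]; m=(H>=lo)&(H<=hi)&(S>110)&(V>60)
            if k=="red": m|=(H>=172)&(S>110)&(V>60)
        m&=np.isfinite(W[...,2])&(W[...,2]>zlo)&(W[...,2]<zhi)
        n,l,st,ce=cv2.connectedComponentsWithStats(m.astype(np.uint8))
        res=[]
        for i in range(1,n):
            if st[i,4]<40: continue
            z=W[...,2][l==i]; h=np.percentile(z,80); mm=(l==i)&(abs(W[...,2]-h)<4)
            if mm.sum()<30: continue
            P=W[mm][:,:2]; cc,a,w=hexfit(P)
            if w.mean()>44 or w.mean()<20: continue
            if bounds and not(bounds[0]<cc[0]<bounds[1] and bounds[2]<cc[1]<bounds[3]): continue
            res.append((cc.round(1),a,w.round(1),round(h,1),int(mm.sum()),ce[i].round()))
        out[k]=res
    return out
E
python3 - <<'E'
from h import *
for n in ["wrist","top","scene"]:
    c=arm.camera(n); o=crystals(c); print(n)
    for k in o:
        for r in o[k]: print(k,*r)
c=arm.camera("wrist");W=cloud(c)
for n in ["board","box"]:
    r=arm.outline_of(n,c)[0]; tm,h=topmask(W,r["pixels"]); print(n,h,cv2.minAreaRect(W[tm][:,:2].astype(np.float32)))
for uv in [(81,147),(303,214),(366,39),(83,147)]: print(pix2plane(c,uv,6).round(1))
E
```

```text
wrist
green [595.4 -20.4] 6.0 [32. 32. 32.] 42.3 1038 [260.  81.]
amber [578.3 -57.7] 32.0 [32.  31.9 31.9] 42.3 951 [287. 116.]
violet [552.6 -24.7] 29.0 [31.6 31.6 32.2] 42.2 732 [245. 125.]
white [569.7  14. ] 47.0 [31.9 32.4 32. ] 42.3 1038 [216.  90.]
red [536.5 -65. ] 53.0 [31.8 31.9 32.1] 42.2 904 [275. 157.]
top
green [594.8 -19.5] 10.0 [30.2 30.4 31.2] 45.6 69 [299. 202.]
amber [579.9 -51.4] 28.0 [26.  17.7 30.5] 45.6 41 [310. 207.]
violet [554.8 -22.2] 25.0 [23.5 29.6 31.1] 45.3 57 [300. 215.]
white [570.2  15.8] 44.0 [29.  31.3 31.5] 44.9 75 [288. 211.]
scene
green [594.1 -21.4] 5.0 [34.3 32.9 30.4] 44.2 126 [256. 214.]
amber [578.3 -57.2] 32.0 [39.2 39.2 30.9] 44.1 125 [247. 203.]
violet [550.8 -25.9] 27.0 [35.3 32.  32.1] 44.3 122 [264. 201.]
white [389.  -49.5] 28.0 [23.9 45.6 45.2] 46.5 47 [290. 157.]
white [ 691.4 -175.7] 19.0 [42.7 17.  39.9] 49.6 45 [178. 215.]
white [567.4  12.4] 49.0 [34.5 30.7 33.2] 43.9 128 [274. 213.]
white [569.5 225.4] 38.0 [34.6 19.5 26.9] 51.2 73 [356. 250.]
red [539.8 -64.4] 30.0 [48.1 34.2 33.2] 44.1 119 [254. 190.]
board 6.6852626396897845 ((566.1546630859375, 16.882217407226562), (200.26995849609375, 260.0747375488281), 8.745951652526855)
box 30.99643917858699 ((519.6668090820312, -324.54876708984375), (148.89080810546875, 216.93540954589844), 10.721118927001953)
[[451.3 125.    6. ]]
[[ 489.  -124.8    6. ]]
[[680.  -98.5   6. ]]
[[452.2 123.1   6. ]]
```

```bash
python3 - <<'E'
import cv2
i=cv2.imread("pics/w2.png")[20:200,60:370]; cv2.imwrite("pics/w2crop.png",cv2.resize(i,None,fx=2.5,fy=2.5))
E
```

```text
(no output)
```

View pics/w2crop.png

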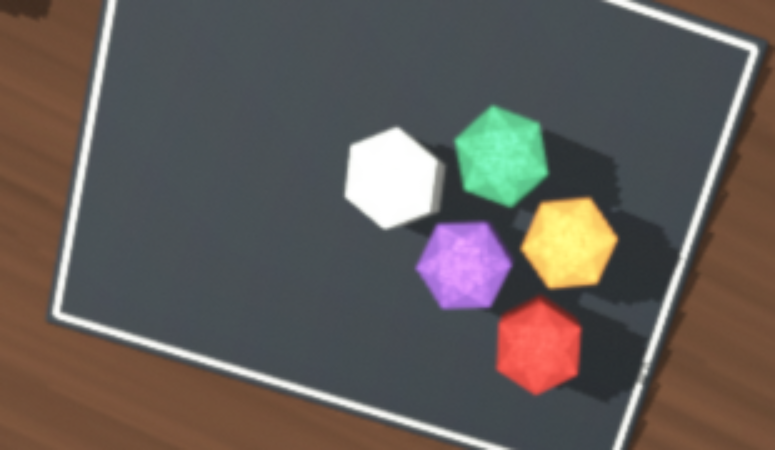

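Emit:
play_rows(
  increments=[
    {"x": 0.1,"y": 0.05,"z": -0.6,"rx": 0,"ry": 0,"rz": -0.25,"grip": 0.08},
    {"x": 0.1,"y": 0.05,"z": -0.6,"rx": 0,"ry": 0,"rz": -0.25,"grip": 0.08},
    {"x": 0.05,"y": 0.03,"z": -0.6,"rx": 0,"ry": 0,"rz": 0,"grip": 0.08},
    {"x": 0,"y": 0,"z": -0.6,"rx": 0,"ry": 0,"rz": 0,"grip": 0.08},
    {"x": 0,"y": 0,"z": -0.6,"rx": 0,"ry": 0,"rz": 0,"grip": 0.08},
    {"x": 0,"y": 0,"z": -0.6,"rx": 0,"ry": 0,"rz": 0,"grip": 0.08},
    {"x": 0,"y": 0,"z": 0,"rx": 0,"ry": 0,"rz": 0,"grip": 0.08},
    {"x": 0,"y": 0,"z": 0,"rx": 0,"ry": 0,"rz": 0,"grip": 0.08},
  ],
)

```text
t: 3.25
ee_pos: [536.1, -65.5, 168.3]
eef_rot: [2.619, -1.734, -0.001]
contact_force: [1.3, 0.6, 0.9]
finger_gap: 46.1
```

```bash
cat >> h.py <<'E'
def pose(tx=None,ty=None,tz=None,yaw=None):
    p,R,s=tcp(); y=np.degrees(np.arctan2(R[1,0],R[0,0]))
    print("t%.1f"%s["t"],"tcp",p.round(1),"yaw %.1f"%y,"tilt",R[:,2].round(3),"gap %.1f"%s["finger_gap"],"F",s["contact_force"].round(1),"q",s["joint_pos"].round(2))
    if tx is not None:
        d=np.array([tx,ty,tz])-p; print("  delta mm",d.round(1),"in units",(d/50).round(2), "" if yaw is None else "dyaw %.1f units %.2f"%(((yaw-y+90)%180-90),((yaw-y+90)%180-90)/6))
E
python3 - <<'E'
from h import *
c=arm.camera("wrist"); cv2.imwrite("pics/w3.png",c["color"])
pose(536.5,-65,90,113)
o=crystals(c)
for k in o:
    for r in o[k]: print(k,*r)
E
```

```text
t3.3 tcp [537.1 -65.6 169.3] yaw -67.0 tilt [ 0.002 -0.    -1.   ] gap 46.1 F [ 0.2 -1.3 -0. ] q [-0.12  0.38 -0.34  0.85 -0.    2.62]
  delta mm [ -0.6   0.6 -79.3] in units [-0.01  0.01 -1.59] dyaw -0.0 units -0.00
green [595.3 -20.2] 7.0 [32.1 32.1 32.1] 42.2 3722 [237.  90.]
amber [578.  -57.6] 32.0 [32.3 32.1 32. ] 42.1 3274 [292. 152.]
violet [552.4 -24.6] 28.0 [32.  32.  32.2] 42.0 1751 [218. 171.]
white [569.5  14.1] 46.0 [32.3 32.8 32.5] 42.1 3687 [157. 112.]
red [536.1 -65. ] 53.0 [32.7 32.  32.6] 41.9 2912 [274. 225.]
```

View pics/w3.png

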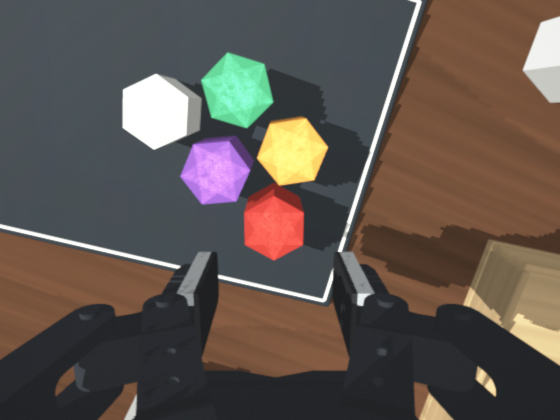

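The white stub on the board, at (216,90) in w2, measures 32 mm across flats. The other two measure about 45 mm, so the one on the board is meant. Next I grasp red on its 113° axis.

Emit:
play_rows(
  increments=[
    {"x": 0,"y": 0,"z": -0.5,"rx": 0,"ry": 0,"rz": 0,"grip": 0.08},
    {"x": 0,"y": 0,"z": -0.5,"rx": 0,"ry": 0,"rz": 0,"grip": 0.08},
    {"x": 0,"y": 0,"z": -0.4,"rx": 0,"ry": 0,"rz": 0,"grip": 0.08},
    {"x": 0,"y": 0,"z": -0.18,"rx": 0,"ry": 0,"rz": 0,"grip": 0.08},
    {"x": 0,"y": 0,"z": 0,"rx": 0,"ry": 0,"rz": 0,"grip": -0.4},
    {"x": 0,"y": 0,"z": 0,"rx": 0,"ry": 0,"rz": 0,"grip": -0.4},
    {"x": 0,"y": 0,"z": 0,"rx": 0,"ry": 0,"rz": 0,"grip": -0.4},
    {"x": 0,"y": 0,"z": 0,"rx": 0,"ry": 0,"rz": 0,"grip": -0.4},
  ],
  squeeze=40,
)

```text
t: 4.1
ee_pos: [537.2, -65.2, 90.0]
eef_rot: [-2.62, 1.732, -0.003]
contact_force: [0.9, 0.3, -1.4]
finger_gap: 31.4
```

```bash
python3 - <<'E'
from h import *
c=arm.camera("wrist"); cv2.imwrite("pics/w4.png",c["color"])
pose(516.4,-86.7,92)
E
```

```text
t4.2 tcp [537.  -65.1  89.8] yaw -66.9 tilt [ 0.001 -0.    -1.   ] gap 31.3 F [ 0.8  0.1 -1.5] q [-0.12  0.47 -0.44  0.66 -0.    2.62]
  delta mm [-20.6 -21.6   2.2] in units [-0.41 -0.43  0.04]
```

View pics/w4.png

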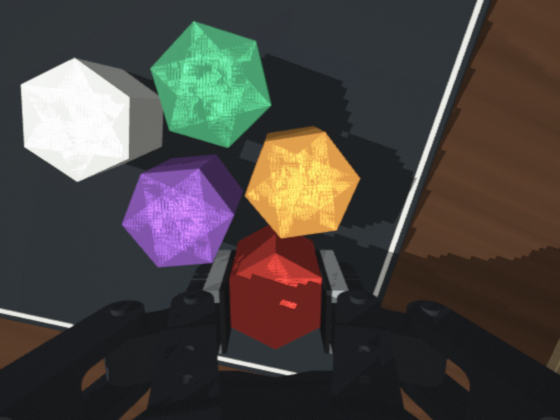

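Emit:
play_rows(
  increments=[
    {"x": 0,"y": 0,"z": 0.3,"rx": 0,"ry": 0,"rz": 0,"grip": -0.4},
    {"x": -0.21,"y": -0.22,"z": 0,"rx": 0,"ry": 0,"rz": 0,"grip": -0.4},
    {"x": -0.2,"y": -0.21,"z": 0,"rx": 0,"ry": 0,"rz": 0,"grip": -0.4},
    {"x": 0,"y": 0,"z": -0.15,"rx": 0,"ry": 0,"rz": 0,"grip": -0.4},
    {"x": 0,"y": 0,"z": -0.14,"rx": 0,"ry": 0,"rz": 0,"grip": -0.4},
    {"x": 0,"y": 0,"z": 0,"rx": 0,"ry": 0,"rz": 0,"grip": -0.4},
    {"x": 0,"y": 0,"z": 0,"rx": 0,"ry": 0,"rz": 0,"grip": 0.08},
    {"x": 0,"y": 0,"z": 0,"rx": 0,"ry": 0,"rz": 0,"grip": 0.08},
    {"x": 0,"y": 0,"z": 0.3,"rx": 0,"ry": 0,"rz": 0,"grip": 0.08},
    {"x": 0,"y": 0,"z": 0.6,"rx": 0,"ry": 0,"rz": 0,"grip": 0.08},
    {"x": 0,"y": 0,"z": 0.6,"rx": 0,"ry": 0,"rz": 0,"grip": 0.08},
    {"x": 0,"y": 0,"z": 0,"rx": 0,"ry": 0,"rz": 0,"grip": 0.08},
  ],
)

```text
t: 5.35
ee_pos: [518.8, -86.9, 167.9]
eef_rot: [-2.618, 1.731, -0.011]
contact_force: [0.9, 0.0, 0.1]
finger_gap: 46.1
```

```bash
python3 - <<'E'
from h import *
c=arm.camera("wrist"); cv2.imwrite("pics/w5.png",c["color"])
pose(570.5,16.5,160,167)
o=crystals(c)
for k in o:
    for r in o[k]: print(k,*r)
E
```

```text
t5.4 tcp [517.7 -86.8 166.1] yaw -66.9 tilt [ 0.005 -0.001 -1.   ] gap 46.1 F [ 0.6 -0.3  0.5] q [-0.17  0.36 -0.38  0.83  0.    2.57]
  delta mm [ 52.8 103.3  -6.1] in units [ 1.06  2.07 -0.12] dyaw 53.9 units 8.99
green [595.4 -20. ] 7.0 [32.4 33.  32.2] 42.2 4182 [209.  41.]
amber [578.  -57.5] 32.0 [32.1 32.  32.1] 42.1 3639 [266. 105.]
violet [552.4 -24.6] 28.0 [31.9 32.3 32.3] 42.1 1815 [191. 129.]
white [569.5  14.1] 47.0 [32.5 32.9 32.4] 42.1 4107 [127.  63.]
white [388.8 -45.9] 17.0 [28.3 16.4 32.9] 51.7 668 [123. 405.]
red [514.9 -87.4] 53.0 [32.5 32.  32.6] 42.0 2873 [272. 234.]
```

Emit:
play_rows(
  increments=[
    {"x": 0.12,"y": 0.23,"z": 0,"rx": 0,"ry": 0,"rz": 1,"grip": 0.08},
    {"x": 0.12,"y": 0.23,"z": 0,"rx": 0,"ry": 0,"rz": 1,"grip": 0.08},
    {"x": 0.12,"y": 0.23,"z": 0,"rx": 0,"ry": 0,"rz": 1,"grip": 0.08},
    {"x": 0.12,"y": 0.23,"z": 0,"rx": 0,"ry": 0,"rz": 1,"grip": 0.08},
    {"x": 0.12,"y": 0.23,"z": 0,"rx": 0,"ry": 0,"rz": 1,"grip": 0.08},
    {"x": 0.12,"y": 0.23,"z": 0,"rx": 0,"ry": 0,"rz": 1,"grip": 0.08},
    {"x": 0.12,"y": 0.23,"z": 0,"rx": 0,"ry": 0,"rz": 1,"grip": 0.08},
    {"x": 0.12,"y": 0.23,"z": 0,"rx": 0,"ry": 0,"rz": 1,"grip": 0.08},
    {"x": 0.1,"y": 0.24,"z": 0,"rx": 0,"ry": 0,"rz": 1,"grip": 0.08},
    {"x": 0,"y": 0,"z": 0,"rx": 0,"ry": 0,"rz": 0,"grip": 0.08},
    {"x": 0,"y": 0,"z": 0,"rx": 0,"ry": 0,"rz": 0,"grip": 0.08},
  ],
)

```text
t: 6.5
ee_pos: [568.2, 17.4, 163.3]
eef_rot: [3.121, -0.356, -0.003]
contact_force: [-0.3, -0.4, 0.7]
finger_gap: 46.2
```

```bash
python3 - <<'E'
from h import *
c=arm.camera("wrist"); cv2.imwrite("pics/w6.png",c["color"])
pose(570.2,17,90,167)
o=crystals(c)
for k in o:
    for r in o[k]: print(k,*r)
E
```

```text
t6.5 tcp [568.2  17.1 163.5] yaw -13.0 tilt [-0.002 -0.    -1.   ] gap 46.1 F [ 0.1 -0.5 -0.7] q [ 0.03  0.43 -0.27  0.87 -0.    1.83]
  delta mm [  2.   -0.1 -73.5] in units [ 0.04 -0.   -1.47] dyaw 0.0 units 0.01
green [589.6 -18.5] 6.0 [19.3 32.8 24.9] 41.9 1092 [322. 277.]
amber [578.1 -57.3] 32.0 [33.  33.8 32.4] 41.9 2176 [318. 341.]
violet [552.6 -24.4] 28.0 [32.6 32.9 32.3] 41.9 2141 [265. 301.]
white [569.7  14.2] 47.0 [32.7 32.7 32.1] 42.0 3029 [279. 233.]
```

View pics/w6.png

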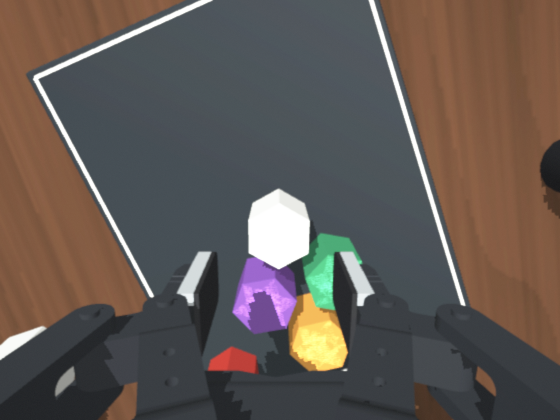

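Emit:
play_rows(
  increments=[
    {"x": 0.04,"y": 0,"z": -0.4,"rx": 0,"ry": 0,"rz": 0,"grip": 0.08},
    {"x": 0,"y": 0,"z": -0.5,"rx": 0,"ry": 0,"rz": 0,"grip": 0.08},
    {"x": 0,"y": 0,"z": -0.4,"rx": 0,"ry": 0,"rz": 0,"grip": 0.08},
    {"x": 0,"y": 0,"z": -0.16,"rx": 0,"ry": 0,"rz": 0,"grip": 0.08},
    {"x": 0,"y": 0,"z": 0,"rx": 0,"ry": 0,"rz": 0,"grip": -0.4},
    {"x": 0,"y": 0,"z": 0,"rx": 0,"ry": 0,"rz": 0,"grip": -0.4},
    {"x": 0,"y": 0,"z": 0,"rx": 0,"ry": 0,"rz": 0,"grip": -0.4},
    {"x": 0,"y": 0,"z": 0,"rx": 0,"ry": 0,"rz": 0,"grip": -0.4},
  ],
)

```text
t: 7.35
ee_pos: [571.7, 17.4, 92.5]
eef_rot: [-3.121, 0.354, -0.003]
contact_force: [-0.6, 0.1, -0.4]
finger_gap: 31.1
```

```bash
python3 - <<'E'
from h import *
c=arm.camera("wrist"); cv2.imwrite("pics/w7.png",c["color"])
pose(495,89,92)
o=crystals(c)
for k in o:
    for r in o[k]: print(k,*r)
E
```

```text
t7.4 tcp [571.6  17.4  92.4] yaw -12.9 tilt [ 0.002  0.    -1.   ] gap 31.2 F [-0.1 -0.2 -0.5] q [ 0.03  0.5  -0.36  0.71 -0.    1.83]
  delta mm [-76.6  71.6  -0.4] in units [-1.53  1.43 -0.01] 
white [571.6  14.6] 47.0 [33.3 33.5 31.5] 43.8 6817 [275. 298.]
```

View pics/w7.png

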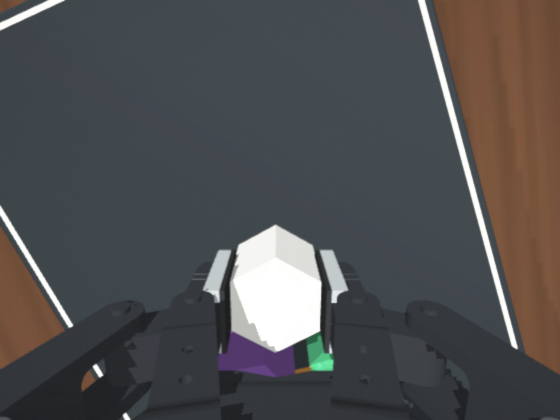

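Emit:
play_rows(
  increments=[
    {"x": 0,"y": 0.05,"z": 0.4,"rx": 0,"ry": 0,"rz": 0,"grip": -0.4},
    {"x": -0.38,"y": 0.36,"z": 0,"rx": 0,"ry": 0,"rz": 0,"grip": -0.4},
    {"x": -0.38,"y": 0.36,"z": 0,"rx": 0,"ry": 0,"rz": 0,"grip": -0.4},
    {"x": -0.38,"y": 0.36,"z": 0,"rx": 0,"ry": 0,"rz": 0,"grip": -0.4},
    {"x": -0.38,"y": 0.3,"z": 0,"rx": 0,"ry": 0,"rz": 0,"grip": -0.4},
    {"x": 0,"y": 0,"z": -0.2,"rx": 0,"ry": 0,"rz": 0,"grip": -0.4},
    {"x": 0,"y": 0,"z": -0.2,"rx": 0,"ry": 0,"rz": 0,"grip": -0.4},
    {"x": 0,"y": 0,"z": 0,"rx": 0,"ry": 0,"rz": 0,"grip": -0.4},
    {"x": 0,"y": 0,"z": 0,"rx": 0,"ry": 0,"rz": 0,"grip": -0.4},
  ],
)

```text
t: 8.3
ee_pos: [495.5, 88.4, 91.1]
eef_rot: [3.121, -0.355, -0.0]
contact_force: [0.2, 0.4, -0.7]
finger_gap: 30.7
```

```bash
python3 - <<'E'
from h import *
pose(495,89,91)
E
```

```text
t8.3 tcp [495.5  88.4  91.1] yaw -13.0 tilt [-0. -0. -1.] gap 30.7 F [ 0.2  0.4 -0.7] q [ 0.18  0.41 -0.53  0.63 -0.    1.97]
  delta mm [-0.5  0.6 -0.1] in units [-0.01  0.01 -0.  ]
```

Emit:
play_rows(
  increments=[
    {"x": 0,"y": 0,"z": 0,"rx": 0,"ry": 0,"rz": 0,"grip": 0.08},
    {"x": 0,"y": 0,"z": 0,"rx": 0,"ry": 0,"rz": 0,"grip": 0.08},
    {"x": 0,"y": 0,"z": 0.5,"rx": 0,"ry": 0,"rz": 0,"grip": 0.08},
    {"x": 0,"y": 0,"z": 0.5,"rx": 0,"ry": 0,"rz": 0,"grip": 0.08},
    {"x": 0,"y": 0,"z": 0.5,"rx": 0,"ry": 0,"rz": -0.85,"grip": 0.08},
    {"x": 0.33,"y": -0.36,"z": 0,"rx": 0,"ry": 0,"rz": -1,"grip": 0.08},
    {"x": 0.33,"y": -0.36,"z": 0,"rx": 0,"ry": 0,"rz": -1,"grip": 0.08},
    {"x": 0.33,"y": -0.36,"z": 0,"rx": 0,"ry": 0,"rz": -1,"grip": 0.08},
    {"x": 0.33,"y": -0.36,"z": 0,"rx": 0,"ry": 0,"rz": -1,"grip": 0.08},
    {"x": 0.33,"y": -0.36,"z": 0,"rx": 0,"ry": 0,"rz": -1,"grip": 0.08},
    {"x": 0.33,"y": -0.36,"z": 0,"rx": 0,"ry": 0,"rz": -1,"grip": 0.08},
    {"x": 0,"y": 0,"z": 0,"rx": 0,"ry": 0,"rz": 0,"grip": 0.08},
  ],
)

```text
t: 9.5
ee_pos: [596.5, -21.4, 166.7]
eef_rot: [-2.795, 1.433, -0.005]
contact_force: [0.2, 0.7, -0.3]
finger_gap: 46.3
```

```bash
python3 - <<'E'
from h import *
c=arm.camera("wrist"); cv2.imwrite("pics/w8.png",c["color"])
pose(595.4,-20,90,126)
o=crystals(c)
for k in o:
    for r in o[k]: print(k,*r)
E
```

```text
t9.6 tcp [594.9 -20.2 166.5] yaw -54.1 tilt [ 0.001  0.    -1.   ] gap 46.1 F [-0.5 -0.4 -0.2] q [-0.03  0.46 -0.2   0.91  0.    2.48]
  delta mm [  0.5   0.2 -76.5] in units [ 0.01  0.   -1.53] dyaw 0.1 units 0.02
green [595.4 -19.9] 7.0 [32.5 32.  31.9] 42.0 2825 [271. 228.]
amber [578.  -57.3] 32.0 [33.1 32.6 32.2] 41.8 2365 [305. 285.]
violet [552.7 -24.6] 27.0 [33.1 32.1 31.7] 41.7 742 [243. 282.]
white [496.3  83.3] 48.0 [32.3 26.1 34.1] 41.7 2215 [ 24. 260.]
```

View pics/w8.png

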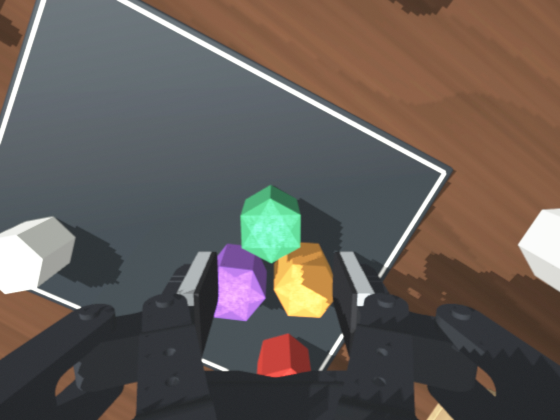

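Emit:
play_rows(
  increments=[
    {"x": 0.05,"y": 0.04,"z": -0.43,"rx": 0,"ry": 0,"rz": 0,"grip": 0.08},
    {"x": 0,"y": 0,"z": -0.5,"rx": 0,"ry": 0,"rz": 0,"grip": 0.08},
    {"x": 0,"y": 0,"z": -0.4,"rx": 0,"ry": 0,"rz": 0,"grip": 0.08},
    {"x": 0,"y": 0,"z": -0.2,"rx": 0,"ry": 0,"rz": 0,"grip": 0.08},
    {"x": 0,"y": 0,"z": 0,"rx": 0,"ry": 0,"rz": 0,"grip": -0.4},
    {"x": 0,"y": 0,"z": 0,"rx": 0,"ry": 0,"rz": 0,"grip": -0.4},
    {"x": 0,"y": 0,"z": 0,"rx": 0,"ry": 0,"rz": 0,"grip": -0.4},
    {"x": 0,"y": 0,"z": 0,"rx": 0,"ry": 0,"rz": 0,"grip": -0.4},
  ],
)

```text
t: 10.35
ee_pos: [597.2, -17.0, 91.1]
eef_rot: [-2.798, 1.427, -0.003]
contact_force: [-0.5, 0.7, 0.1]
finger_gap: 31.4
```

```bash
python3 - <<'E'
from h import *
pose(615,107,91)
E
```

```text
t10.3 tcp [597.2 -17.   91.1] yaw -54.0 tilt [ 0.002 -0.    -1.   ] gap 31.4 F [-0.5  0.7  0.1] q [-0.03  0.54 -0.29  0.74  0.    2.49]
  delta mm [ 1.78e+01  1.24e+02 -1.00e-01] in units [ 0.36  2.48 -0.  ]
```

Emit:
play_rows(
  increments=[
    {"x": 0,"y": 0,"z": 0.4,"rx": 0,"ry": 0,"rz": 0,"grip": -0.4},
    {"x": 0.06,"y": 0.41,"z": 0,"rx": 0,"ry": 0,"rz": 0,"grip": -0.4},
    {"x": 0.06,"y": 0.41,"z": 0,"rx": 0,"ry": 0,"rz": 0,"grip": -0.4},
    {"x": 0.06,"y": 0.41,"z": 0,"rx": 0,"ry": 0,"rz": 0,"grip": -0.4},
    {"x": 0.06,"y": 0.41,"z": 0,"rx": 0,"ry": 0,"rz": 0,"grip": -0.4},
    {"x": 0.06,"y": 0.41,"z": 0,"rx": 0,"ry": 0,"rz": 0,"grip": -0.4},
    {"x": 0.06,"y": 0.41,"z": 0,"rx": 0,"ry": 0,"rz": 0,"grip": -0.4},
    {"x": 0,"y": 0,"z": -0.2,"rx": 0,"ry": 0,"rz": 0,"grip": -0.4},
    {"x": 0,"y": 0,"z": -0.2,"rx": 0,"ry": 0,"rz": 0,"grip": -0.4},
    {"x": 0,"y": 0,"z": 0,"rx": 0,"ry": 0,"rz": 0,"grip": -0.4},
    {"x": 0,"y": 0,"z": 0,"rx": 0,"ry": 0,"rz": 0,"grip": -0.4},
  ],
)

```text
t: 11.45
ee_pos: [613.8, 104.8, 89.3]
eef_rot: [2.797, -1.428, -0.002]
contact_force: [-0.0, 0.2, -0.9]
finger_gap: 31.1
```

```bash
python3 - <<'E'
from h import *
pose(615,107,91)
pose(578,-57.5,160,32)
E
```

```text
t11.4 tcp [613.8 104.8  89.3] yaw -54.1 tilt [-0.002 -0.001 -1.   ] gap 31.1 F [-0.   0.2 -0.9] q [ 0.17  0.58 -0.22  0.77 -0.    2.68]
  delta mm [1.2 2.2 1.7] in units [0.02 0.04 0.03] 
t11.4 tcp [613.8 104.8  89.3] yaw -54.1 tilt [-0.002 -0.001 -1.   ] gap 31.1 F [-0.   0.2 -0.9] q [ 0.17  0.58 -0.22  0.77 -0.    2.68]
  delta mm [ -35.8 -162.3   70.7] in units [-0.72 -3.25  1.41] dyaw 86.1 units 14.35
```

Emit:
play_rows(
  increments=[
    {"x": 0,"y": 0,"z": 0,"rx": 0,"ry": 0,"rz": 0,"grip": 0.08},
    {"x": 0,"y": 0,"z": 0,"rx": 0,"ry": 0,"rz": 0,"grip": 0.08},
    {"x": 0,"y": 0,"z": 0.5,"rx": 0,"ry": 0,"rz": 0,"grip": 0.08},
    {"x": 0,"y": 0,"z": 0.5,"rx": 0,"ry": 0,"rz": 0,"grip": 0.08},
    {"x": 0,"y": 0,"z": 0.5,"rx": 0,"ry": 0,"rz": 1,"grip": 0.08},
    {"x": -0.06,"y": -0.25,"z": 0,"rx": 0,"ry": 0,"rz": 1,"grip": 0.08},
    {"x": -0.06,"y": -0.25,"z": 0,"rx": 0,"ry": 0,"rz": 1,"grip": 0.08},
    {"x": -0.06,"y": -0.25,"z": 0,"rx": 0,"ry": 0,"rz": 1,"grip": 0.08},
    {"x": -0.06,"y": -0.25,"z": 0,"rx": 0,"ry": 0,"rz": 1,"grip": 0.08},
    {"x": -0.06,"y": -0.25,"z": 0,"rx": 0,"ry": 0,"rz": 1,"grip": 0.08},
    {"x": -0.06,"y": -0.25,"z": 0,"rx": 0,"ry": 0,"rz": 1,"grip": 0.08},
    {"x": -0.06,"y": -0.25,"z": 0,"rx": 0,"ry": 0,"rz": 1,"grip": 0.08},
  ],
)

```text
t: 12.65
ee_pos: [593.3, 17.7, 165.2]
eef_rot: [3.137, -0.159, 0.0]
contact_force: [0.1, 0.1, 0.5]
finger_gap: 46.3
```

Emit:
play_rows(
  increments=[
    {"x": -0.06,"y": -0.25,"z": 0,"rx": 0,"ry": 0,"rz": 1,"grip": 0.08},
    {"x": -0.06,"y": -0.25,"z": 0,"rx": 0,"ry": 0,"rz": 1,"grip": 0.08},
    {"x": -0.06,"y": -0.25,"z": 0,"rx": 0,"ry": 0,"rz": 1,"grip": 0.08},
    {"x": -0.06,"y": -0.25,"z": 0,"rx": 0,"ry": 0,"rz": 1,"grip": 0.08},
    {"x": -0.06,"y": -0.25,"z": 0,"rx": 0,"ry": 0,"rz": 1,"grip": 0.08},
    {"x": -0.06,"y": -0.25,"z": 0,"rx": 0,"ry": 0,"rz": 1,"grip": 0.08},
    {"x": 0,"y": -0.25,"z": 0,"rx": 0,"ry": 0,"rz": 0.35,"grip": 0.08},
    {"x": 0,"y": 0,"z": 0,"rx": 0,"ry": 0,"rz": 0,"grip": 0.08},
    {"x": 0,"y": 0,"z": 0,"rx": 0,"ry": 0,"rz": 0,"grip": 0.08},
  ],
)

```text
t: 13.55
ee_pos: [575.5, -69.2, 165.1]
eef_rot: [-3.02, -0.865, -0.001]
contact_force: [-0.4, -0.2, -0.3]
finger_gap: 46.0
```

```bash
python3 - <<'E'
from h import *
c=arm.camera("wrist"); cv2.imwrite("pics/w9.png",c["color"])
pose(579.6,-60,90,32)
o=crystals(c)
for k in o:
    for r in o[k]: print(k,*r)
E
```

```text
t13.6 tcp [575.5 -68.9 165.1] yaw 32.0 tilt [ 0.  0. -1.] gap 46.5 F [ 0.4  0.1 -0.2] q [-0.12  0.44 -0.24  0.89  0.    0.89]
  delta mm [  4.1   8.9 -75.1] in units [ 0.08  0.18 -1.5 ] dyaw -0.0 units -0.00
amber [578.3 -57.4] 32.0 [31.9 32.8 32.6] 42.1 2873 [291. 212.]
violet [543.5 -24.3] 29.0 [15.7 29.3 17.1] 42.2 594 [264. 124.]
violet [552.9 -24.6] 28.0 [31.3 31.9 31.2] 42.2 847 [293. 142.]
red [515.2 -87.2] 53.0 [32.9 32.7 32.1] 42.0 3209 [161. 197.]
```

View pics/w9.png

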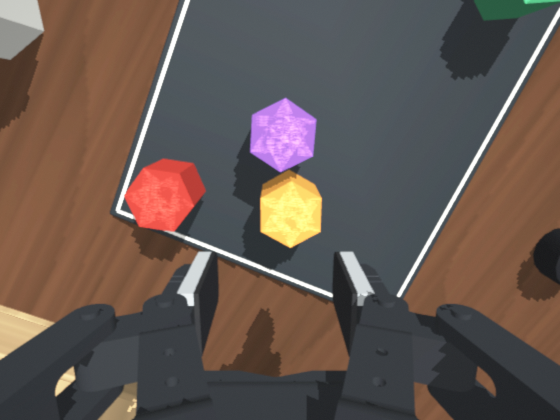

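Emit:
play_rows(
  increments=[
    {"x": 0.07,"y": 0.18,"z": -0.4,"rx": 0,"ry": 0,"rz": 0,"grip": 0.08},
    {"x": 0,"y": 0,"z": -0.5,"rx": 0,"ry": 0,"rz": 0,"grip": 0.08},
    {"x": 0,"y": 0,"z": -0.4,"rx": 0,"ry": 0,"rz": 0,"grip": 0.08},
    {"x": 0,"y": 0,"z": -0.18,"rx": 0,"ry": 0,"rz": 0,"grip": 0.08},
    {"x": 0,"y": 0,"z": 0,"rx": 0,"ry": 0,"rz": 0,"grip": -0.4},
    {"x": 0,"y": 0,"z": 0,"rx": 0,"ry": 0,"rz": 0,"grip": -0.4},
    {"x": 0,"y": 0,"z": 0,"rx": 0,"ry": 0,"rz": 0,"grip": -0.4},
    {"x": 0,"y": 0,"z": 0,"rx": 0,"ry": 0,"rz": 0,"grip": -0.4},
    {"x": 0,"y": 0,"z": 0.4,"rx": 0,"ry": 0,"rz": 0,"grip": -0.4},
  ],
)

```text
t: 14.5
ee_pos: [577.3, -60.0, 109.6]
eef_rot: [-3.018, -0.867, 0.006]
contact_force: [-0.8, 0.5, -0.3]
finger_gap: 31.2
```

```bash
python3 - <<'E'
from h import *
pose(640,-59,110)
E
```

```text
t14.5 tcp [577.3 -60.  109.6] yaw 32.0 tilt [-0.004  0.    -1.   ] gap 31.2 F [-0.8  0.5 -0.3] q [-0.1   0.5  -0.31  0.77  0.    0.91]
  delta mm [62.7  1.   0.4] in units [1.25 0.02 0.01]
```

Emit:
play_rows(
  increments=[
    {"x": 0.42,"y": 0.01,"z": 0,"rx": 0,"ry": 0,"rz": 0,"grip": -0.4},
    {"x": 0.42,"y": 0.01,"z": 0,"rx": 0,"ry": 0,"rz": 0,"grip": -0.4},
    {"x": 0.4,"y": 0,"z": 0,"rx": 0,"ry": 0,"rz": 0,"grip": -0.4},
    {"x": 0,"y": 0,"z": -0.2,"rx": 0,"ry": 0,"rz": 0,"grip": -0.4},
    {"x": 0,"y": 0,"z": -0.2,"rx": 0,"ry": 0,"rz": 0,"grip": -0.4},
    {"x": 0,"y": 0,"z": 0,"rx": 0,"ry": 0,"rz": 0,"grip": -0.4},
    {"x": 0,"y": 0,"z": 0,"rx": 0,"ry": 0,"rz": 0,"grip": 0.08},
    {"x": 0,"y": 0,"z": 0,"rx": 0,"ry": 0,"rz": 0,"grip": 0.08},
    {"x": 0,"y": 0,"z": 0.5,"rx": 0,"ry": 0,"rz": 0,"grip": 0.08},
    {"x": 0,"y": 0,"z": 0.6,"rx": 0,"ry": 0,"rz": 0,"grip": 0.08},
    {"x": 0,"y": 0,"z": 0.8,"rx": 0,"ry": 0,"rz": 0,"grip": 0.08},
    {"x": 0,"y": 0,"z": 0.8,"rx": 0,"ry": 0,"rz": 0,"grip": -1},
  ],
)

```text
t: 15.7
ee_pos: [639.9, -59.1, 226.8]
eef_rot: [-3.019, -0.867, 0.003]
contact_force: [1.3, -0.6, -0.9]
finger_gap: 32.8
```

Emit:
play_rows(
  increments=[
    {"x": -0.24,"y": 0.5,"z": 0.8,"rx": 0,"ry": 0,"rz": 0,"grip": -1},
    {"x": -0.24,"y": 0.5,"z": 0.8,"rx": 0,"ry": 0,"rz": 0,"grip": -1},
    {"x": -0.24,"y": 0.5,"z": 0.5,"rx": 0,"ry": 0,"rz": 0,"grip": -1},
    {"x": -0.24,"y": 0.5,"z": 0,"rx": 0,"ry": 0,"rz": 0,"grip": -1},
    {"x": -0.24,"y": 0.5,"z": 0,"rx": 0,"ry": 0,"rz": 0,"grip": -1},
    {"x": -0.24,"y": 0.5,"z": 0,"rx": 0,"ry": 0,"rz": 0,"grip": -1},
    {"x": 0,"y": 0,"z": 0,"rx": 0,"ry": 0,"rz": 0,"grip": -1},
    {"x": 0,"y": 0,"z": 0,"rx": 0,"ry": 0,"rz": 0,"grip": -1},
  ],
)

```text
t: 16.5
ee_pos: [568.4, 91.1, 331.1]
eef_rot: [3.018, 0.869, -0.0]
contact_force: [-0.0, 0.3, 0.2]
finger_gap: -0.2
```

```bash
cat >> h.py <<'E'
Bc=np.array([566.2,17.]);a_=np.radians(8.75);Bx=np.array([np.cos(a_),np.sin(a_)]);By=np.array([-Bx[1],Bx[0]])
def report(c,bounds=(440,700,-150,170)):
    o=crystals(c,bounds=bounds); pts={}
    for k in o:
        for r in o[k]:
            print(k,*r,"board",((r[0]-Bc)@Bx).round(),((r[0]-Bc)@By).round()); 
        if o[k]: pts[k]=max(o[k],key=lambda r:r[4])[0]
    ks=list(pts)
    for i in range(len(ks)):
        for j in range(i): print(ks[i],ks[j],round(float(np.hypot(*(pts[ks[i]]-pts[ks[j]])))),end="; ")
    print()
E
python3 - <<'E'
from h import *
pose()
c=arm.camera("wrist"); cv2.imwrite("pics/w10.png",c["color"]); report(c)
c=arm.camera("top"); cv2.imwrite("pics/t10.png",c["color"]);report(c)
E
```

```text
t16.5 tcp [568.4  91.1 331.1] yaw 32.1 tilt [-0.    -0.001 -1.   ] gap -0.2 F [-0.   0.3  0.2] q [ 0.16  0.34  0.05  1.28 -0.    1.17]
green [613.6 104.2] 6.0 [31.8 31.9 32.3] 42.2 918 [321. 187.] board 60.0 79.0
violet [553.  -24.1] 28.0 [31.6 32.8 31.9] 42.0 444 [204. 257.] board -19.0 -39.0
white [495.9  86.1] 46.0 [32.2 32.  31.7] 42.1 1039 [207. 138.] board -59.0 79.0
red [515.6 -87.2] 53.0 [33.7 33.6 31.9] 42.0 792 [143. 288.] board -66.0 -95.0
violet green 142; white green 119; white violet 124; red green 215; red violet 73; red white 174; 
amber [663.7 -67.7] 28.0 [31.5 29.5 31.2] 44.7 71 [315. 179.] board 83.0 -99.0
violet [552.6 -23.3] 28.0 [30.3 29.1 31.1] 45.4 63 [301. 217.] board -20.0 -38.0
red [516.1 -86.3] 49.0 [30.7 30.9 30.9] 45.6 71 [323. 229.] board -65.0 -94.0
violet amber 120; red amber 149; red violet 73;
```

View pics/w10.png

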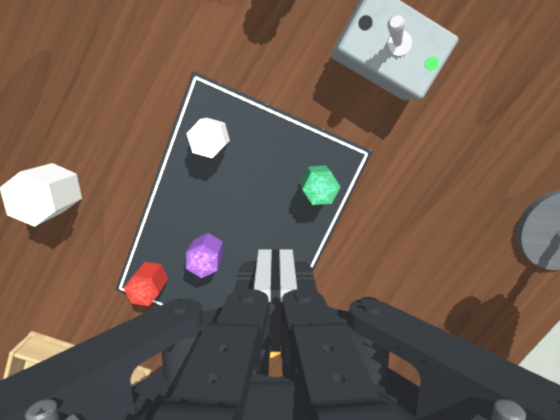

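The amber stub has been knocked, from about (640,-58) to about (664,-68), right at the board edge. I'll put it back.

Emit:
play_rows(
  increments=[
    {"x": 0.22,"y": -0.4,"z": -0.4,"rx": 0,"ry": 0,"rz": 0,"grip": 0.08},
    {"x": 0.22,"y": -0.4,"z": -0.4,"rx": 0,"ry": 0,"rz": 0,"grip": 0.08},
    {"x": 0.22,"y": -0.4,"z": -0.4,"rx": 0,"ry": 0,"rz": 0,"grip": 0.08},
    {"x": 0.22,"y": -0.4,"z": -0.4,"rx": 0,"ry": 0,"rz": 0,"grip": 0.08},
    {"x": 0.22,"y": -0.4,"z": -0.4,"rx": 0,"ry": 0,"rz": 0,"grip": 0.08},
    {"x": 0.22,"y": -0.4,"z": -0.4,"rx": 0,"ry": 0,"rz": 0,"grip": 0.08},
    {"x": 0.22,"y": -0.4,"z": -0.4,"rx": 0,"ry": 0,"rz": 0,"grip": 0.08},
    {"x": 0.22,"y": -0.4,"z": -0.3,"rx": 0,"ry": 0,"rz": 0,"grip": 0.08},
    {"x": 0,"y": 0,"z": 0,"rx": 0,"ry": 0,"rz": 0,"grip": 0.08},
    {"x": 0,"y": 0,"z": 0,"rx": 0,"ry": 0,"rz": 0,"grip": 0.08},
  ],
)

```text
t: 17.6
ee_pos: [656.7, -70.4, 175.2]
eef_rot: [-3.02, -0.864, 0.002]
contact_force: [0.5, 0.0, 0.2]
finger_gap: 46.0
```

```bash
python3 - <<'E'
from h import *
pose()
c=arm.camera("wrist"); cv2.imwrite("pics/w11.png",c["color"]); report(c)
c=arm.camera("top"); cv2.imwrite("pics/t11.png",c["color"]);report(c)
E
```

```text
t17.6 tcp [656.7 -70.4 175.2] yaw 31.9 tilt [-0.002  0.    -1.   ] gap 46.0 F [0.5 0.  0.2] q [-0.11  0.56  0.    1.01  0.    0.91]
amber [663.  -68.3] 32.0 [32.  32.4 32.6] 42.1 2213 [286. 224.] board 83.0 -99.0
violet [552.6 -24.4] 28.0 [32.6 32.1 32.7] 41.9 1726 [152.  49.] board -20.0 -39.0
red [515.3 -87. ] 54.0 [33.6 32.4 33. ] 41.8 3443 [ 35. 114.] board -66.0 -95.0
violet amber 119; red amber 149; red violet 73; 
green [613.6 105. ] 11.0 [30.9 28.9 31.3] 45.2 63 [257. 197.] board 60.0 80.0
white [495.9  86.4] 44.0 [31.1 30.4 31.2] 45.5 75 [264. 237.] board -59.0 79.0
white green 119;
```

View pics/w11.png

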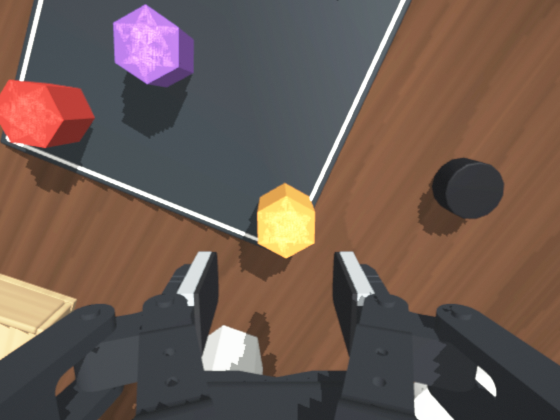

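Emit:
play_rows(
  increments=[
    {"x": 0.13,"y": 0.04,"z": -0.5,"rx": 0,"ry": 0,"rz": 0,"grip": 0.08},
    {"x": 0,"y": 0,"z": -0.5,"rx": 0,"ry": 0,"rz": 0,"grip": 0.08},
    {"x": 0,"y": 0,"z": -0.5,"rx": 0,"ry": 0,"rz": 0,"grip": 0.08},
    {"x": 0,"y": 0,"z": -0.18,"rx": 0,"ry": 0,"rz": 0,"grip": 0.08},
    {"x": 0,"y": 0,"z": 0,"rx": 0,"ry": 0,"rz": 0,"grip": -0.4},
    {"x": 0,"y": 0,"z": 0,"rx": 0,"ry": 0,"rz": 0,"grip": -0.4},
    {"x": 0,"y": 0,"z": 0,"rx": 0,"ry": 0,"rz": 0,"grip": -0.4},
    {"x": 0,"y": 0,"z": 0,"rx": 0,"ry": 0,"rz": 0,"grip": -0.4},
    {"x": 0,"y": 0,"z": 0.3,"rx": 0,"ry": 0,"rz": 0,"grip": -0.4},
    {"x": 0,"y": 0,"z": 0,"rx": 0,"ry": 0,"rz": 0,"grip": -0.4},
  ],
)

```text
t: 18.7
ee_pos: [665.1, -67.3, 109.4]
eef_rot: [3.018, 0.867, 0.007]
contact_force: [0.4, -0.3, -0.1]
finger_gap: 30.9
```

```bash
python3 - <<'E'
from h import *
pose(638,-59,91)
E
```

```text
t18.7 tcp [665.1 -67.3 109.4] yaw 32.1 tilt [ 0.004 -0.    -1.   ] gap 30.9 F [ 0.4 -0.3 -0.1] q [-0.1   0.62 -0.07  0.87  0.    0.91]
  delta mm [-27.1   8.3 -18.4] in units [-0.54  0.17 -0.37]
```

Emit:
play_rows(
  increments=[
    {"x": -0.27,"y": 0.08,"z": 0,"rx": 0,"ry": 0,"rz": 0,"grip": -0.4},
    {"x": -0.27,"y": 0.09,"z": 0,"rx": 0,"ry": 0,"rz": 0,"grip": -0.4},
    {"x": 0,"y": 0,"z": -0.15,"rx": 0,"ry": 0,"rz": 0,"grip": -0.4},
    {"x": 0,"y": 0,"z": -0.16,"rx": 0,"ry": 0,"rz": 0,"grip": -0.4},
    {"x": 0,"y": 0,"z": 0,"rx": 0,"ry": 0,"rz": 0,"grip": -0.4},
    {"x": 0,"y": 0,"z": 0,"rx": 0,"ry": 0,"rz": 0,"grip": 0.08},
    {"x": 0,"y": 0,"z": 0,"rx": 0,"ry": 0,"rz": 0,"grip": 0.08},
    {"x": 0,"y": 0,"z": 0.5,"rx": 0,"ry": 0,"rz": 0,"grip": 0.08},
    {"x": 0,"y": 0,"z": 0.6,"rx": 0,"ry": 0,"rz": 0,"grip": 0.08},
    {"x": 0,"y": 0,"z": 0.8,"rx": 0,"ry": 0,"rz": 0,"grip": 0.08},
    {"x": 0,"y": 0,"z": 0.8,"rx": 0,"ry": 0,"rz": 0,"grip": -1},
  ],
)

```text
t: 19.8
ee_pos: [636.4, -58.7, 227.1]
eef_rot: [-3.019, -0.867, 0.002]
contact_force: [0.7, 0.3, -0.0]
finger_gap: 32.7
```

Emit:
play_rows(
  increments=[
    {"x": -0.2,"y": 0.6,"z": 0.3,"rx": 0,"ry": 0,"rz": -0.8,"grip": -1},
    {"x": -0.2,"y": 0.6,"z": 0.3,"rx": 0,"ry": 0,"rz": -0.8,"grip": -1},
    {"x": -0.2,"y": 0.6,"z": 0,"rx": 0,"ry": 0,"rz": -0.8,"grip": -1},
    {"x": -0.2,"y": 0.6,"z": 0,"rx": 0,"ry": 0,"rz": -0.8,"grip": -1},
    {"x": -0.2,"y": 0.6,"z": 0,"rx": 0,"ry": 0,"rz": -0.8,"grip": -1},
    {"x": -0.2,"y": 0.6,"z": 0,"rx": 0,"ry": 0,"rz": -0.8,"grip": -1},
    {"x": -0.2,"y": 0.6,"z": 0,"rx": 0,"ry": 0,"rz": 0,"grip": -1},
    {"x": -0.2,"y": 0.6,"z": 0,"rx": 0,"ry": 0,"rz": 0,"grip": -1},
    {"x": -0.2,"y": 0.6,"z": 0,"rx": 0,"ry": 0,"rz": 0,"grip": -1},
    {"x": 0,"y": 0,"z": 0,"rx": 0,"ry": 0,"rz": 0,"grip": -1},
    {"x": 0,"y": 0,"z": 0,"rx": 0,"ry": 0,"rz": 0,"grip": -1},
  ],
)

```text
t: 20.9
ee_pos: [546.5, 212.0, 256.3]
eef_rot: [3.14, 0.092, 0.0]
contact_force: [-0.5, -0.4, -0.5]
finger_gap: -0.2
```

```bash
cat >> h.py <<'E'
def things(c,names):
    W=cloud(c)
    for n in names:
        for r in arm.outline_of(n,c)[:2]:
            tm,h=topmask(W,r["pixels"])
            if tm.sum()<3: continue
            P=W[tm]; (cx,cy),(w,hh),a=cv2.minAreaRect(P[:,:2].astype(np.float32))
            print(n,round(r["p"],2),np.round(r["at"]),"h%.1f"%h,"mean",P.mean(0).round(1),"rect",round(cx,1),round(cy,1),round(w,1),round(hh,1),round(a,1))
E
python3 - <<'E'
from h import *
pose()
c=arm.camera("wrist"); cv2.imwrite("pics/w12.png",c["color"]); report(c); things(c,["switch_box","switch_tip","plunger_top","release"])
c=arm.camera("top"); cv2.imwrite("pics/t12.png",c["color"]);report(c)
E
```

```text
t20.9 tcp [546.5 212.  256.3] yaw 3.3 tilt [ 0. -0. -1.] gap -0.2 F [-0.5 -0.4 -0.5] q [ 0.37  0.39 -0.08  1.11 -0.    1.88]

switch_box 0.79 [344. 152.] h51.2 mean [596.8 247.4  49.7] rect 597.1 246.1 89.6 59.5 3.4
switch_box 0.26 [341. 295.] h41.5 mean [609.4 118.3  40.4] rect 609.3 116.7 17.6 7.7 31.4
switch_tip 0.81 [334. 158.] h92.6 mean [580.1 245.3  91.1] rect 580.3 245.1 12.2 11.7 50.4
plunger_top 0.65 [153.  84.] h94.1 mean [470.1 283.6  92.7] rect 469.5 283.6 33.1 33.2 78.3
plunger_top 0.51 [298. 262.] h6.5 mean [556.  123.9   5.5] rect 556.3 81.7 200.6 130.9 8.8
release 0.94 [179.  89.] h93.5 mean [470.1 283.5  92.7] rect 469.5 283.4 33.5 33.0 3.2
green [613.3 104.7] 1.0 [30.2 30.5 31.9] 44.8 72 [257. 197.] board 60.0 80.0
amber [639.3 -59.2] 44.0 [29.3 32.3 31.8] 45.2 72 [312. 187.] board 61.0 -86.0
violet [552.2 -24.5] 28.0 [29.2 26.3 27.9] 44.9 59 [301. 217.] board -20.0 -39.0
white [496.4  85.5] 32.0 [32.2 29.3 31. ] 45.2 73 [264. 237.] board -59.0 78.0
red [516.  -86.3] 54.0 [30.5 31.8 31.8] 45.3 71 [323. 229.] board -65.0 -94.0
amber green 166; violet green 143; violet amber 94; white green 118; white amber 203; white violet 123; red green 214; red amber 126; red violet 72; red white 173;
```

View pics/w12.png

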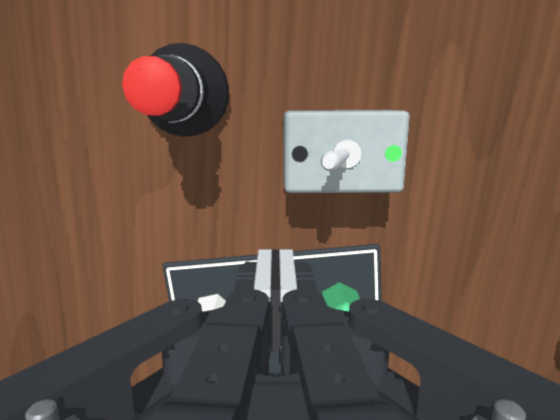

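View pics/t12.png

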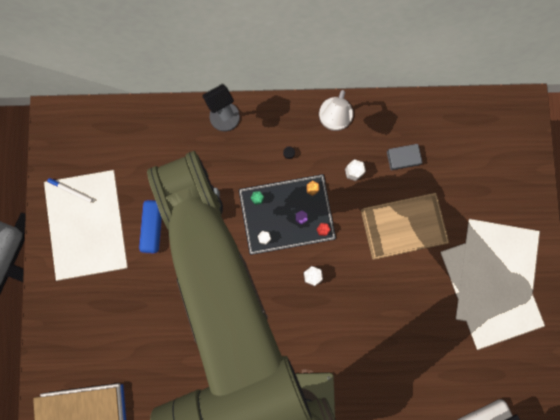

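Emit:
play_rows(
  increments=[
    {"x": 0,"y": 0.22,"z": -0.4,"rx": 0,"ry": 0,"rz": 0,"grip": -1},
    {"x": 0,"y": 0.22,"z": -0.5,"rx": 0,"ry": 0,"rz": 0,"grip": -1},
    {"x": 0,"y": 0.22,"z": -0.5,"rx": 0,"ry": 0,"rz": 0,"grip": -1},
    {"x": 0,"y": 0,"z": -0.5,"rx": 0,"ry": 0,"rz": 0,"grip": -1},
    {"x": 0,"y": 0,"z": -0.22,"rx": 0,"ry": 0,"rz": 0,"grip": -1},
    {"x": 0,"y": 0,"z": 0,"rx": 0,"ry": 0,"rz": 0,"grip": -1},
    {"x": 0,"y": 0,"z": 0,"rx": 0,"ry": 0,"rz": 0,"grip": -1},
  ],
)

```text
t: 21.9
ee_pos: [547.0, 244.1, 151.2]
eef_rot: [-3.14, -0.088, -0.001]
contact_force: [-0.3, 1.1, 0.2]
finger_gap: -0.2
```

```bash
python3 - <<'E'
from h import *
pose(547,245,150)
c=arm.camera("wrist"); cv2.imwrite("pics/w13.png",c["color"]); 
c=arm.camera("scene"); cv2.imwrite("pics/s13.png",cv2.resize(c["color"][200:320,300:460],None,fx=4,fy=4))
E
```

```text
t21.9 tcp [547.  244.1 151.2] yaw 3.2 tilt [ 0.001  0.    -1.   ] gap -0.2 F [-0.3  1.1  0.2] q [ 0.42  0.48 -0.21  0.88 -0.    1.93]
  delta mm [-0.   0.9 -1.2] in units [-0.    0.02 -0.02]
```

View pics/w13.png

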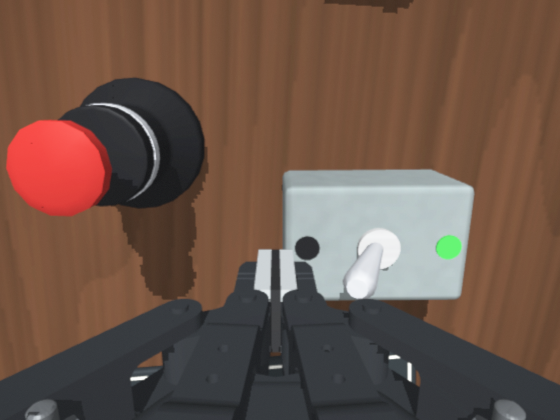

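View pics/s13.png

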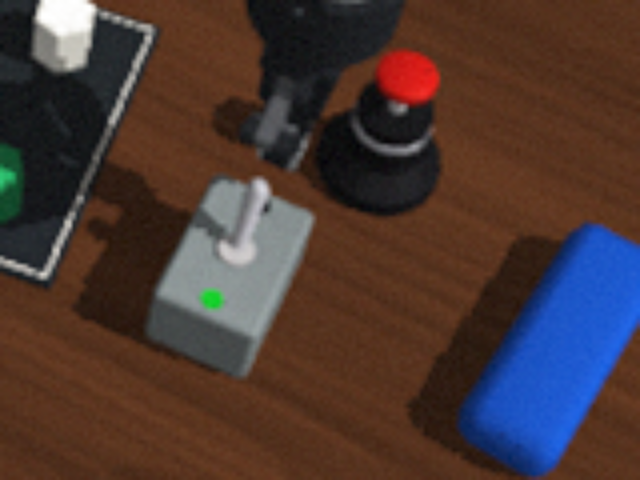

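Emit:
play_rows(
  increments=[
    {"x": 0,"y": 0.02,"z": -0.14,"rx": 0,"ry": 0,"rz": 0,"grip": -1},
    {"x": 0.2,"y": 0,"z": 0,"rx": 0,"ry": 0,"rz": 0,"grip": -1},
    {"x": 0.2,"y": 0,"z": 0,"rx": 0,"ry": 0,"rz": 0,"grip": -1},
    {"x": 0.2,"y": 0,"z": 0,"rx": 0,"ry": 0,"rz": 0,"grip": -1},
    {"x": 0.2,"y": 0,"z": 0,"rx": 0,"ry": 0,"rz": 0,"grip": -1},
    {"x": 0.1,"y": 0,"z": 0,"rx": 0,"ry": 0,"rz": 0,"grip": -1},
    {"x": 0,"y": 0,"z": 0,"rx": 0,"ry": 0,"rz": 0,"grip": -1},
  ],
)

```text
t: 22.7
ee_pos: [591.4, 245.4, 143.5]
eef_rot: [-3.14, -0.089, 0.003]
contact_force: [-3.0, 0.2, 2.6]
finger_gap: -0.1
```

```bash
python3 - <<'E'
from h import *
pose()
c=arm.camera("wrist"); cv2.imwrite("pics/w14.png",c["color"]); 
c=arm.camera("scene"); cv2.imwrite("pics/s14.png",cv2.resize(c["color"][200:320,300:460],None,fx=4,fy=4))
E
```

```text
t22.7 tcp [591.4 245.4 143.5] yaw 3.2 tilt [-0.002  0.    -1.   ] gap -0.1 F [-3.   0.2  2.6] q [ 0.39  0.55 -0.1   0.91  0.    1.91]
```

View pics/s14.png

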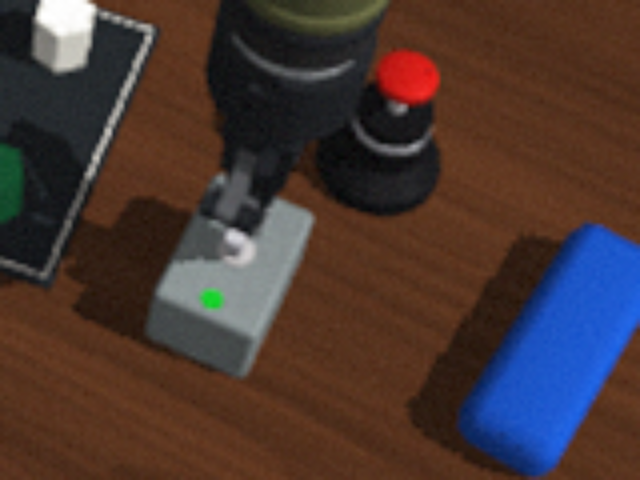

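View pics/w14.png

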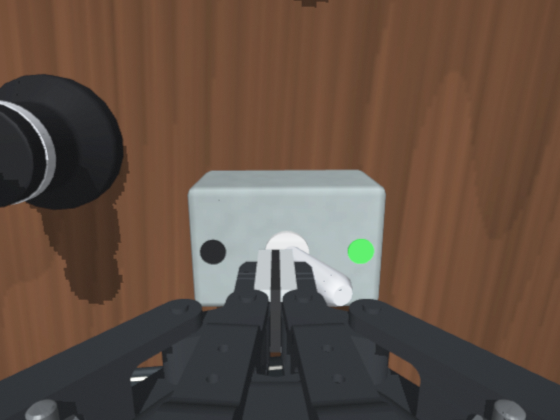

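Emit:
play_rows(
  increments=[
    {"x": -0.24,"y": 0,"z": 0,"rx": 0,"ry": 0,"rz": 0,"grip": -1},
    {"x": -0.1,"y": 0,"z": 0.6,"rx": 0,"ry": 0,"rz": 0,"grip": -1},
    {"x": -0.3,"y": 0.1,"z": 0.6,"rx": 0,"ry": 0,"rz": 0,"grip": -1},
    {"x": -0.4,"y": 0.16,"z": 0,"rx": 0,"ry": 0,"rz": 0,"grip": -1},
    {"x": -0.4,"y": 0.16,"z": 0,"rx": 0,"ry": 0,"rz": 0,"grip": -1},
    {"x": -0.4,"y": 0.16,"z": 0,"rx": 0,"ry": 0,"rz": 0,"grip": -1},
    {"x": -0.4,"y": 0.16,"z": 0,"rx": 0,"ry": 0,"rz": 0,"grip": -1},
    {"x": -0.18,"y": 0.03,"z": 0,"rx": 0,"ry": 0,"rz": 0,"grip": -1},
    {"x": 0,"y": 0,"z": 0,"rx": 0,"ry": 0,"rz": 0,"grip": -1},
    {"x": 0,"y": 0,"z": 0,"rx": 0,"ry": 0,"rz": 0,"grip": -1},
  ],
)

```text
t: 23.8
ee_pos: [471.4, 283.9, 203.7]
eef_rot: [-3.14, -0.089, -0.002]
contact_force: [-0.3, -0.1, 0.7]
finger_gap: 0.0
```

```bash
python3 - <<'E'
from h import *
pose(469.8,283.6,171)
c=arm.camera("wrist"); cv2.imwrite("pics/w15.png",c["color"]); things(c,["switch_tip","plunger_top"])
c=arm.camera("scene"); cv2.imwrite("pics/s15.png",cv2.resize(c["color"][160:310,200:440],None,fx=3,fy=3)); things(c,["switch_tip"])
c=arm.camera("top"); report(c)
E
```

```text
t23.8 tcp [471.4 283.9 203.7] yaw 3.3 tilt [ 0.002  0.    -1.   ] gap 0.0 F [-0.3 -0.1  0.7] q [ 0.54  0.36 -0.26  0.95 -0.    2.06]
  delta mm [ -1.6  -0.3 -32.7] in units [-0.03 -0.01 -0.65] 
switch_tip 0.57 [510. 301.] h91.7 mean [611.5 248.3  90.5] rect 612.4 247.6 12.4 12.4 36.8
plunger_top 0.73 [270. 231.] h94.2 mean [468.4 287.3  92.8] rect 468.6 286.1 33.2 28.8 9.1
switch_tip 0.57 [116. 197.] h35.5 mean [ 727.2 -339.4   33.7] rect 727.0 -339.9 61.7 91.3 9.3
switch_tip 0.41 [396. 237.] h93.4 mean [470.8 282.   93.6] rect 468.2 282.4 29.2 34.1 69.9
green [613.7 105.3] 2.0 [30.  29.1 31.3] 44.9 70 [257. 197.] board 60.0 80.0
amber [639.9 -59.2] 39.0 [31.3 30.4 31.3] 45.0 71 [312. 187.] board 61.0 -87.0
violet [552.9 -22.3] 28.0 [30.5 26.2 30.7] 45.6 59 [301. 216.] board -19.0 -37.0
white [496.1  86.4] 43.0 [30.4 30.2 31. ] 45.1 65 [264. 237.] board -59.0 79.0
red [516.2 -86.8] 43.0 [30.7 32.  31.6] 44.6 84 [323. 229.] board -65.0 -95.0
amber green 167; violet green 141; violet amber 95; white green 119; white amber 205; white violet 123; red green 215; red amber 127; red violet 74; red white 174;
```

View pics/s15.png

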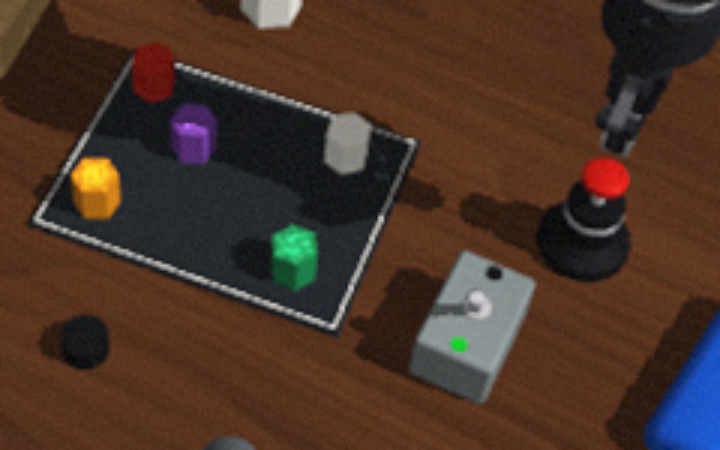

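View pics/w15.png

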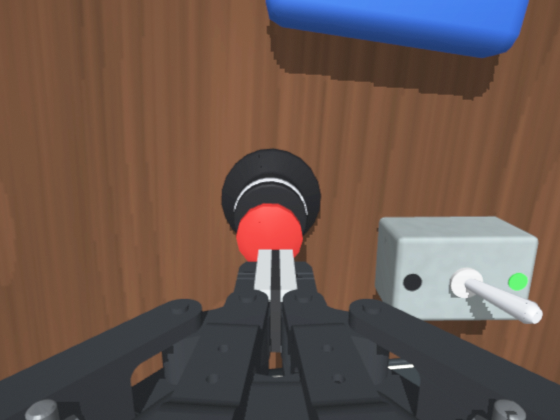

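Emit:
play_rows(
  increments=[
    {"x": -0.03,"y": 0,"z": -0.3,"rx": 0,"ry": 0,"rz": 0,"grip": -1},
    {"x": 0,"y": 0,"z": -0.3,"rx": 0,"ry": 0,"rz": 0,"grip": -1},
    {"x": 0,"y": 0,"z": -0.2,"rx": 0,"ry": 0,"rz": 0,"grip": -1},
    {"x": 0,"y": 0,"z": -0.15,"rx": 0,"ry": 0,"rz": 0,"grip": -1},
    {"x": 0,"y": 0,"z": 0,"rx": 0,"ry": 0,"rz": 0,"grip": -1},
  ],
)

```text
t: 24.6
ee_pos: [469.1, 283.7, 155.9]
eef_rot: [3.14, 0.089, -0.0]
contact_force: [-0.8, -1.0, 8.2]
finger_gap: -0.0
```

```bash
python3 - <<'E'
from h import *
pose()
E
```

```text
t24.6 tcp [469.1 283.7 155.9] yaw 3.2 tilt [-0.    -0.001 -1.   ] gap -0.0 F [-0.8 -1.   8.2] q [ 0.54  0.4  -0.34  0.83 -0.    2.06]
```

Emit:
play_rows(
  increments=[
    {"x": 0,"y": 0,"z": -0.08,"rx": 0,"ry": 0,"rz": 0,"grip": -1},
    {"x": 0,"y": 0,"z": -0.04,"rx": 0,"ry": 0,"rz": 0,"grip": -1},
    {"x": 0,"y": 0,"z": 0,"rx": 0,"ry": 0,"rz": 0,"grip": -1},
  ],
)

```text
t: 24.9
ee_pos: [469.1, 283.7, 151.0]
eef_rot: [3.14, 0.089, 0.001]
contact_force: [-2.8, -2.7, 9.6]
finger_gap: 0.3
```

```bash
python3 - <<'E'
from h import *
pose()
E
```

```text
t24.9 tcp [469.1 283.7 151. ] yaw 3.2 tilt [ 0. -0. -1.] gap 0.3 F [-2.8 -2.7  9.6] q [ 0.54  0.41 -0.34  0.82 -0.    2.06]
```

Emit:
play_rows(
  increments=[
    {"x": 0,"y": 0,"z": -0.04,"rx": 0,"ry": 0,"rz": 0,"grip": -1},
    {"x": 0,"y": 0,"z": -0.03,"rx": 0,"ry": 0,"rz": 0,"grip": -1},
    {"x": 0,"y": 0,"z": 0,"rx": 0,"ry": 0,"rz": 0,"grip": -1},
  ],
)

```text
t: 25.2
ee_pos: [469.1, 283.7, 150.5]
eef_rot: [-3.14, -0.089, -0.003]
contact_force: [-7.7, -5.6, 28.3]
finger_gap: 0.1
```

```bash
python3 - <<'E'
from h import *
pose()
E
```

```text
t25.2 tcp [469.1 283.7 150.5] yaw 3.2 tilt [ 0.002  0.001 -1.   ] gap 0.1 F [-7.7 -5.6 28.3] q [ 0.54  0.41 -0.35  0.82 -0.    2.06]
```

Emit:
play_rows(
  increments=[
    {"x": 0,"y": 0,"z": 0.2,"rx": 0,"ry": 0,"rz": 0,"grip": -1},
    {"x": 0,"y": 0,"z": 0.4,"rx": 0,"ry": 0,"rz": 0,"grip": -1},
    {"x": 0,"y": 0,"z": 0.6,"rx": 0,"ry": 0,"rz": 0,"grip": -1},
    {"x": 0.4,"y": -0.08,"z": 0,"rx": 0,"ry": 0,"rz": 0,"grip": -1},
    {"x": 0.4,"y": -0.08,"z": 0,"rx": 0,"ry": 0,"rz": 0,"grip": -1},
    {"x": 0.4,"y": -0.08,"z": 0,"rx": 0,"ry": 0,"rz": 0,"grip": -1},
    {"x": 0.4,"y": -0.08,"z": 0,"rx": 0,"ry": 0,"rz": 0,"grip": -1},
    {"x": 0.4,"y": -0.08,"z": 0,"rx": 0,"ry": 0,"rz": 0,"grip": -1},
    {"x": 0.4,"y": -0.08,"z": 0,"rx": 0,"ry": 0,"rz": 0,"grip": -1},
    {"x": 0.4,"y": -0.08,"z": 0,"rx": 0,"ry": 0,"rz": 0,"grip": -1},
    {"x": 0.4,"y": -0.08,"z": 0,"rx": 0,"ry": 0,"rz": 0,"grip": -1},
    {"x": 0.4,"y": -0.08,"z": 0,"rx": 0,"ry": 0,"rz": 0,"grip": -1},
  ],
)

```text
t: 26.4
ee_pos: [649.9, 247.6, 206.2]
eef_rot: [-3.14, -0.089, 0.0]
contact_force: [-0.9, 0.8, -0.4]
finger_gap: -0.1
```

```bash
python3 - <<'E'
from h import *
pose(649,248,146)
c=arm.camera("wrist"); cv2.imwrite("pics/w16.png",c["color"]); things(c,["switch_tip","plunger_top"])
c=arm.camera("scene"); cv2.imwrite("pics/s16.png",cv2.resize(c["color"][160:310,200:440],None,fx=3,fy=3)); things(c,["plunger_top"]);report(c)
c=arm.camera("top"); report(c)
E
```

```text
t26.4 tcp [649.9 247.6 206.2] yaw 3.2 tilt [-0.  0. -1.] gap -0.1 F [-0.9  0.8 -0.4] q [0.36 0.6  0.16 1.13 0.   1.88]
  delta mm [ -0.9   0.4 -60.2] in units [-0.02  0.01 -1.2 ] 
switch_tip 0.76 [201. 225.] h92.4 mean [614.  248.2  91. ] rect 613.7 247.5 12.3 11.4 48.2
plunger_top 0.77 [403. 218.] h96.2 mean [468.7 281.2  94.3] rect 468.5 281.7 33.3 31.0 17.3
green [612.  101.7] 0.0 [35.6 33.3 31.7] 44.3 147 [298. 242.] board 58.0 77.0
amber [637.4 -62.4] 33.0 [33.8 33.5 31.7] 43.8 133 [232. 220.] board 58.0 -89.0
violet [551.5 -26.1] 28.0 [36.3 32.3 31.2] 44.4 127 [264. 201.] board -21.0 -40.0
white [494.4  84.2] 44.0 [36.2 31.9 30.4] 43.9 127 [316. 204.] board -61.0 77.0
red [513.1 -89.5] 54.0 [36.8 32.  34.2] 44.2 117 [251. 181.] board -69.0 -97.0
amber green 166; violet green 141; violet amber 93; white green 119; white amber 205; white violet 124; red green 215; red amber 127; red violet 74; red white 175; 
green [612.6 105. ] 5.0 [28.9 31.6 30.4] 45.2 68 [257. 197.] board 59.0 80.0
amber [638.9 -59.1] 32.0 [31.9 32.  32.7] 45.3 79 [312. 187.] board 60.0 -86.0
violet [553.  -23.2] 30.0 [29.4 29.4 30.5] 44.4 69 [301. 217.] board -19.0 -38.0
white [495.5  86.3] 51.0 [30.  31.1 31.3] 45.0 67 [264. 237.] board -59.0 79.0
red [516.6 -86.6] 36.0 [30.6 31.9 30.5] 45.2 75 [323. 229.] board -65.0 -95.0
amber green 166; violet green 141; violet amber 93; white green 119; white amber 204; white violet 124; red green 214; red amber 125; red violet 73; red white 174;
```

View pics/s16.png

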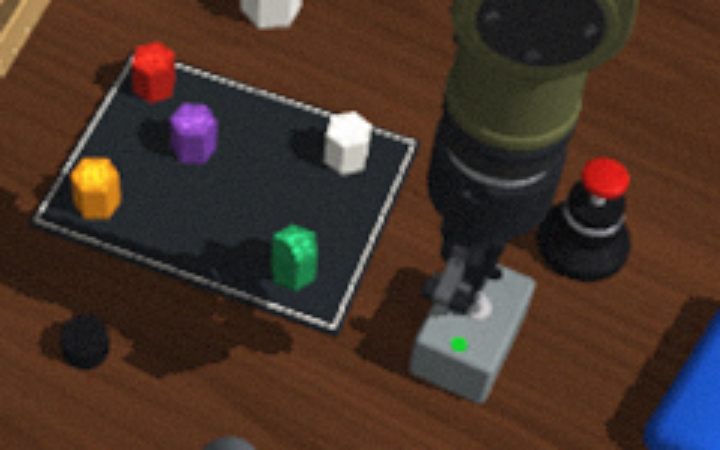

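Emit:
play_rows(
  increments=[
    {"x": 0,"y": 0,"z": -0.5,"rx": 0,"ry": 0,"rz": 0,"grip": -1},
    {"x": 0,"y": 0,"z": -0.5,"rx": 0,"ry": 0,"rz": 0,"grip": -1},
    {"x": 0,"y": 0,"z": -0.24,"rx": 0,"ry": 0,"rz": 0,"grip": -1},
    {"x": 0,"y": 0,"z": 0,"rx": 0,"ry": 0,"rz": 0,"grip": -1},
    {"x": -0.2,"y": 0,"z": 0,"rx": 0,"ry": 0,"rz": 0,"grip": -1},
    {"x": -0.2,"y": 0,"z": 0,"rx": 0,"ry": 0,"rz": 0,"grip": -1},
    {"x": -0.2,"y": 0,"z": 0,"rx": 0,"ry": 0,"rz": 0,"grip": -1},
    {"x": -0.2,"y": 0,"z": 0,"rx": 0,"ry": 0,"rz": 0,"grip": -1},
    {"x": -0.1,"y": 0,"z": 0,"rx": 0,"ry": 0,"rz": 0,"grip": -1},
    {"x": 0,"y": 0,"z": 0,"rx": 0,"ry": 0,"rz": 0,"grip": -1},
  ],
)

```text
t: 27.7
ee_pos: [602.8, 247.9, 144.8]
eef_rot: [3.14, 0.09, -0.001]
contact_force: [0.0, -0.8, 0.4]
finger_gap: -0.5
```

```bash
python3 - <<'E'
from h import *
pose()
c=arm.camera("wrist"); cv2.imwrite("pics/w17.png",c["color"]); things(c,["switch_tip"])
E
```

```text
t27.7 tcp [602.8 247.9 144.8] yaw 3.3 tilt [-0.001 -0.    -1.   ] gap -0.5 F [ 0.  -0.8  0.4] q [ 0.39  0.57 -0.07  0.93  0.    1.9 ]
switch_tip 0.66 [220. 284.] h92.3 mean [580.6 246.7  90.8] rect 581.6 248.2 18.1 11.4 60.1
switch_tip 0.56 [ 43. 146.] h51.5 mean [488.6 284.1  51.3] rect 486.2 281.9 39.5 12.2 84.0
```

View pics/w17.png

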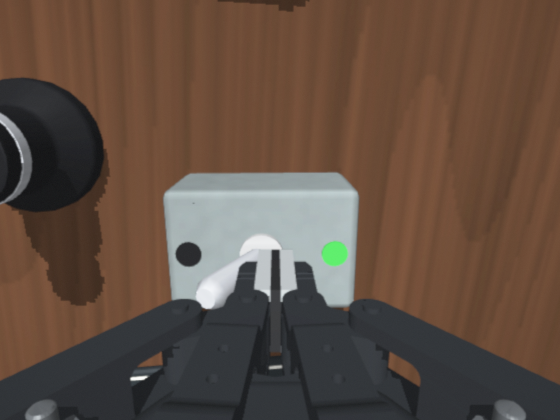

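Off, leaning to the black dot. I back away from the toggle, rise, and go to the plunger.

Emit:
play_rows(
  increments=[
    {"x": 0.2,"y": 0,"z": 0,"rx": 0,"ry": 0,"rz": 0,"grip": -1},
    {"x": 0.1,"y": 0,"z": 0.6,"rx": 0,"ry": 0,"rz": 0,"grip": -1},
    {"x": 0,"y": 0,"z": 0.6,"rx": 0,"ry": 0,"rz": 0,"grip": -1},
    {"x": -0.4,"y": 0.1,"z": 0.1,"rx": 0,"ry": 0,"rz": 0,"grip": -1},
    {"x": -0.4,"y": 0.1,"z": 0,"rx": 0,"ry": 0,"rz": 0,"grip": -1},
    {"x": -0.4,"y": 0.1,"z": 0,"rx": 0,"ry": 0,"rz": 0,"grip": -1},
    {"x": -0.4,"y": 0.1,"z": 0,"rx": 0,"ry": 0,"rz": 0,"grip": -1},
    {"x": -0.4,"y": 0.1,"z": 0,"rx": 0,"ry": 0,"rz": 0,"grip": -1},
    {"x": -0.4,"y": 0.1,"z": 0,"rx": 0,"ry": 0,"rz": 0,"grip": -1},
    {"x": -0.4,"y": 0.12,"z": 0,"rx": 0,"ry": 0,"rz": 0,"grip": -1},
    {"x": -0.16,"y": 0,"z": 0,"rx": 0,"ry": 0,"rz": 0,"grip": -1},
    {"x": 0,"y": 0,"z": 0,"rx": 0,"ry": 0,"rz": 0,"grip": -1},
  ],
)

```text
t: 29.0
ee_pos: [471.0, 284.0, 209.6]
eef_rot: [3.14, 0.09, 0.0]
contact_force: [0.1, 0.2, -0.6]
finger_gap: 0.1
```

```bash
python3 - <<'E'
from h import *
pose(469.8,283.7,152)
c=arm.camera("wrist"); things(c,["switch_tip"])
c=arm.camera("top"); report(c)
E
```

```text
t29.0 tcp [471.  284.  209.6] yaw 3.3 tilt [ 0. -0. -1.] gap 0.1 F [ 0.1  0.2 -0.6] q [ 0.54  0.36 -0.25  0.96 -0.    2.06]
  delta mm [ -1.2  -0.3 -57.6] in units [-0.02 -0.01 -1.15] 
switch_tip 0.74 [462. 298.] h92.2 mean [578.9 246.4  90.8] rect 579.9 245.3 12.3 12.0 63.4
green [613.7 104.9] 3.0 [30.3 30.4 31.6] 45.2 72 [257. 197.] board 60.0 80.0
amber [639.  -58.9] 36.0 [30.9 30.7 32.2] 44.8 72 [312. 187.] board 60.0 -86.0
violet [552.7 -23. ] 23.0 [30.  29.7 28.8] 44.8 61 [301. 217.] board -19.0 -37.0
white [496.1  86.1] 2.0 [29.5 29.9 30.4] 45.1 68 [264. 237.] board -59.0 79.0
red [515.7 -86.5] 48.0 [31. 32. 30.] 45.0 71 [323. 229.] board -66.0 -95.0
amber green 166; violet green 142; violet amber 93; white green 119; white amber 204; white violet 123; red green 215; red amber 126; red violet 73; red white 174;
```

Emit:
play_rows(
  increments=[
    {"x": -0.03,"y": 0,"z": -0.4,"rx": 0,"ry": 0,"rz": 0,"grip": -1},
    {"x": 0,"y": 0,"z": -0.3,"rx": 0,"ry": 0,"rz": 0,"grip": -1},
    {"x": 0,"y": 0,"z": -0.2,"rx": 0,"ry": 0,"rz": 0,"grip": -1},
    {"x": 0,"y": 0,"z": -0.15,"rx": 0,"ry": 0,"rz": 0,"grip": -1},
    {"x": 0,"y": 0,"z": -0.12,"rx": 0,"ry": 0,"rz": 0,"grip": -1},
    {"x": 0,"y": 0,"z": -0.06,"rx": 0,"ry": 0,"rz": 0,"grip": -1},
    {"x": 0,"y": 0,"z": 0,"rx": 0,"ry": 0,"rz": 0,"grip": -1},
  ],
)

```text
t: 29.85
ee_pos: [470.2, 283.6, 150.6]
eef_rot: [-3.14, -0.088, -0.003]
contact_force: [-5.3, -4.0, 17.0]
finger_gap: -0.2
```

```bash
python3 - <<'E'
from h import *
pose()
E
```

```text
t29.9 tcp [470.2 283.6 150.6] yaw 3.2 tilt [ 0.002  0.    -1.   ] gap -0.2 F [-5.3 -4.  17. ] q [ 0.54  0.41 -0.34  0.82 -0.    2.06]
```

Emit:
play_rows(
  increments=[
    {"x": 0,"y": 0,"z": -0.05,"rx": 0,"ry": 0,"rz": 0,"grip": -1},
    {"x": 0,"y": 0,"z": 0,"rx": 0,"ry": 0,"rz": 0,"grip": -1},
    {"x": 0,"y": 0,"z": 0.25,"rx": 0,"ry": 0,"rz": 0,"grip": -1},
    {"x": 0,"y": 0,"z": 0.4,"rx": 0,"ry": 0,"rz": 0,"grip": -1},
    {"x": 0,"y": 0,"z": 0.6,"rx": 0,"ry": 0,"rz": 0,"grip": -1},
    {"x": 0.06,"y": -0.56,"z": 0,"rx": 0,"ry": 0,"rz": -0.5,"grip": 0.2},
    {"x": 0.06,"y": -0.56,"z": 0,"rx": 0,"ry": 0,"rz": -0.5,"grip": 0.2},
    {"x": 0.06,"y": -0.56,"z": 0,"rx": 0,"ry": 0,"rz": -0.5,"grip": 0.2},
    {"x": 0.06,"y": -0.56,"z": 0,"rx": 0,"ry": 0,"rz": -0.5,"grip": 0.2},
    {"x": 0.06,"y": -0.56,"z": 0,"rx": 0,"ry": 0,"rz": -0.5,"grip": 0.2},
    {"x": 0.06,"y": -0.56,"z": 0,"rx": 0,"ry": 0,"rz": -0.2,"grip": 0.2},
    {"x": 0.06,"y": -0.56,"z": 0,"rx": 0,"ry": 0,"rz": 0,"grip": 0.2},
  ],
)

```text
t: 31.05
ee_pos: [491.3, 86.6, 208.3]
eef_rot: [-3.121, 0.355, -0.002]
contact_force: [-1.1, -0.2, -0.9]
finger_gap: 51.3
```

```bash
python3 - <<'E'
from h import *
c=arm.camera("wrist"); cv2.imwrite("pics/w18.png",c["color"]); report(c)
c=arm.camera("top"); cv2.imwrite("pics/t18.png",c["color"]); report(c)
c=arm.camera("scene"); things(c,["plunger_top"])
pose(495.8,87.5,91,-13)
E
```

```text
green [613.1 103.8] 6.0 [32.8 31.7 33.3] 42.2 2436 [456. 139.] board 60.0 79.0
white [495.7  85.7] 47.0 [32.3 32.5 31.5] 42.1 2074 [281. 207.] board -59.0 79.0
white green 119; 
amber [639.2 -59. ] 39.0 [33.1 31.7 31.1] 45.1 79 [312. 187.] board 61.0 -86.0
violet [552.6 -23.1] 29.0 [29.8 29.1 30.7] 45.0 63 [301. 217.] board -20.0 -38.0
red [516.5 -86.8] 55.0 [31.3 31.4 29.9] 45.8 80 [323. 229.] board -65.0 -95.0
violet amber 94; red amber 126; red violet 73; 
plunger_top 0.51 [402. 217.] h96.0 mean [468.4 281.   94.5] rect 467.0 280.9 31.0 31.0 27.7
plunger_top 0.2 [173. 149.] h38.4 mean [ 523.9 -323.3   38.7] rect 518.4 -327.1 154.7 222.0 10.5
t31.2 tcp [491.1  87.4 208.2] yaw -13.0 tilt [ 0.001  0.001 -1.   ] gap 51.4 F [-0.1  0.2  0.5] q [ 0.18  0.28 -0.38  0.92  0.    1.97]
  delta mm [ 4.700e+00  1.000e-01 -1.172e+02] in units [ 0.09  0.   -2.34] dyaw 0.0 units 0.01
```

View pics/w18.png

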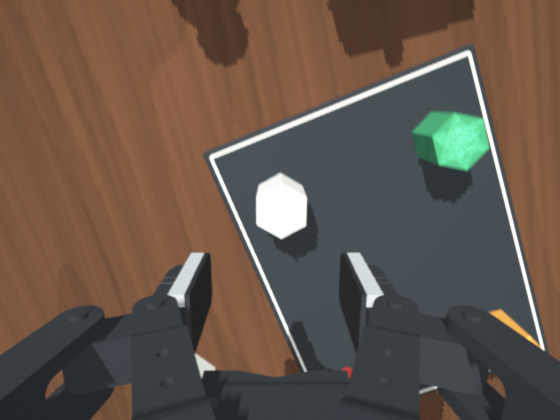

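Emit:
play_rows(
  increments=[
    {"x": 0.09,"y": 0,"z": -0.7,"rx": 0,"ry": 0,"rz": 0,"grip": 0.15},
    {"x": 0,"y": 0,"z": -0.7,"rx": 0,"ry": 0,"rz": 0,"grip": 0.15},
    {"x": 0,"y": 0,"z": -0.6,"rx": 0,"ry": 0,"rz": 0,"grip": 0.15},
    {"x": 0,"y": 0,"z": -0.33,"rx": 0,"ry": 0,"rz": 0,"grip": 0.15},
    {"x": 0,"y": 0,"z": 0,"rx": 0,"ry": 0,"rz": 0,"grip": -0.4},
    {"x": 0,"y": 0,"z": 0,"rx": 0,"ry": 0,"rz": 0,"grip": -0.4},
    {"x": 0,"y": 0,"z": 0,"rx": 0,"ry": 0,"rz": 0,"grip": -0.4},
    {"x": 0,"y": 0,"z": 0,"rx": 0,"ry": 0,"rz": 0,"grip": -0.4},
    {"x": 0,"y": 0,"z": 0.4,"rx": 0,"ry": 0,"rz": 0,"grip": -0.4},
    {"x": 0,"y": 0,"z": 0.8,"rx": 0,"ry": 0,"rz": 0,"grip": -0.4},
    {"x": 0,"y": 0,"z": 0.8,"rx": 0,"ry": 0,"rz": 0,"grip": -0.4},
  ],
  squeeze=50,
)

```text
t: 32.35
ee_pos: [494.5, 87.8, 193.0]
eef_rot: [3.121, -0.354, -0.001]
contact_force: [1.2, 0.9, -0.4]
finger_gap: 30.9
```

```bash
python3 - <<'E'
from h import *
pose(495.8,-392.3,185,-79.4)
c=arm.camera("wrist"); cv2.imwrite("pics/w19.png",c["color"])
E
```

```text
t32.4 tcp [494.5  87.8 193. ] yaw -12.9 tilt [-0.001 -0.    -1.   ] gap 30.9 F [ 1.2  0.9 -0.4] q [ 0.18  0.3  -0.39  0.88  0.    1.97]
  delta mm [   1.3 -480.1   -8. ] in units [ 0.03 -9.6  -0.16] dyaw -66.5 units -11.08
```

View pics/w19.png

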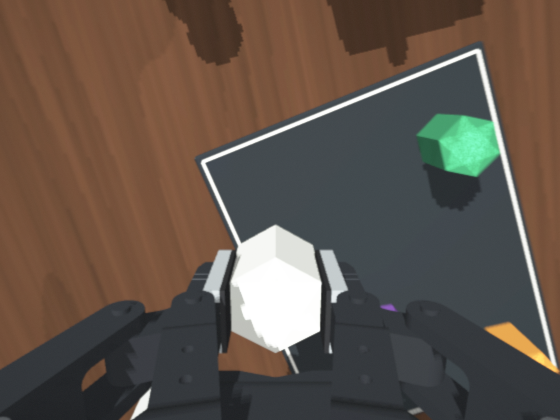

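Emit:
play_rows(
  increments=[
    {"x": 0,"y": -0.8,"z": 0,"rx": 0,"ry": 0,"rz": -0.92,"grip": -0.4},
    {"x": 0,"y": -0.8,"z": 0,"rx": 0,"ry": 0,"rz": -0.92,"grip": -0.4},
    {"x": 0,"y": -0.8,"z": 0,"rx": 0,"ry": 0,"rz": -0.92,"grip": -0.4},
    {"x": 0,"y": -0.8,"z": 0,"rx": 0,"ry": 0,"rz": -0.92,"grip": -0.4},
    {"x": 0,"y": -0.8,"z": 0,"rx": 0,"ry": 0,"rz": -0.92,"grip": -0.4},
    {"x": 0,"y": -0.8,"z": 0,"rx": 0,"ry": 0,"rz": -0.92,"grip": -0.4},
    {"x": 0,"y": -0.8,"z": 0,"rx": 0,"ry": 0,"rz": -0.92,"grip": -0.4},
    {"x": 0,"y": -0.8,"z": 0,"rx": 0,"ry": 0,"rz": -0.92,"grip": -0.4},
    {"x": 0,"y": -0.8,"z": 0,"rx": 0,"ry": 0,"rz": -0.92,"grip": -0.4},
    {"x": 0,"y": -0.8,"z": 0,"rx": 0,"ry": 0,"rz": -0.92,"grip": -0.4},
    {"x": 0,"y": -0.8,"z": 0,"rx": 0,"ry": 0,"rz": -0.92,"grip": -0.4},
    {"x": 0,"y": -0.8,"z": 0,"rx": 0,"ry": 0,"rz": -0.92,"grip": -0.4},
  ],
)

```text
t: 33.6
ee_pos: [495.0, -394.0, 192.4]
eef_rot: [-2.417, 2.007, -0.003]
contact_force: [0.1, -0.0, 0.3]
finger_gap: 31.1
```

```bash
python3 - <<'E'
from h import *
pose(495.8,-392.3,91,-79.4)
c=arm.camera("wrist"); cv2.imwrite("pics/w20.png",c["color"])
E
```

```text
t33.6 tcp [ 495.  -394.   192.4] yaw -79.4 tilt [ 0.001 -0.001 -1.   ] gap 31.1 F [ 0.1 -0.   0.3] q [-0.67  0.5  -0.06  1.01  0.    2.28]
  delta mm [   0.8    1.7 -101.4] in units [ 0.02  0.03 -2.03] dyaw 0.0 units 0.00
```

View pics/w20.png

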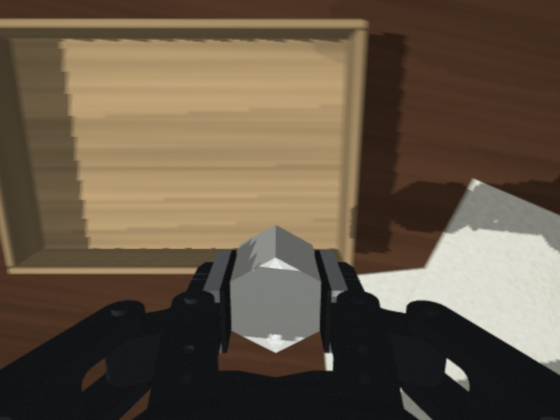

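```bash
python3 - <<'E'
from h import *
c=arm.camera("wrist"); W=cloud(c)
r=arm.outline_of("box",c)[0]; m=r["pixels"]; z=W[...,2]
mm=m&(z>36)&(z<46); P=W[mm][:,:2]; print(mm.sum(),cv2.minAreaRect(P.astype(np.float32)))
for uv in [(366,24),(356,270),(10,270)]: print(pix2plane(c,uv,40).round())
X=np.array([519.8,-324.7]);a=np.radians(10.6);bx=np.array([np.cos(a),np.sin(a)]);by=np.array([-bx[1],bx[0]])
for sx in(-75,75):
  for sy in(-110,110): q=X+sx*bx+sy*by; print(q.round(),proj(c,[*q,40]).round())
E
```

```text
Traceback (most recent call last):
IndexError: list index out of range
```

```bash
python3 - <<'E'
from h import *
c=arm.camera("wrist")
for uv in [(366,24),(356,270),(10,270)]: print(pix2plane(c,uv,40).round())
X=np.array([519.8,-324.7]);a=np.radians(10.6);bx=np.array([np.cos(a),np.sin(a)]);by=np.array([-bx[1],bx[0]])
for sx in(-75,75):
  for sy in(-110,110): q=X+sx*bx+sy*by; print(q.round(),proj(c,[*q,40]).round())
E
```

```text
[[ 610. -423.   40.]]
[[ 470. -452.   40.]]
[[ 430. -237.   40.]]
[ 466. -447.] [346. 274.]
[ 426. -230.] [ -0. 274.]
[ 614. -419.] [360.  15.]
[ 573. -203.] [-52.  15.]
```

Emit:
play_rows(
  increments=[
    {"x": 0.01,"y": -0.02,"z": -0.6,"rx": 0,"ry": 0,"rz": 0,"grip": -0.4},
    {"x": 0,"y": 0,"z": -0.6,"rx": 0,"ry": 0,"rz": 0,"grip": -0.4},
    {"x": 0,"y": 0,"z": -0.5,"rx": 0,"ry": 0,"rz": 0,"grip": -0.4},
    {"x": 0,"y": 0,"z": -0.25,"rx": 0,"ry": 0,"rz": 0,"grip": -0.4},
    {"x": 0,"y": 0,"z": 0,"rx": 0,"ry": 0,"rz": 0,"grip": -0.4},
  ],
)

```text
t: 34.3
ee_pos: [494.5, -391.0, 92.4]
eef_rot: [-2.422, 2.0, 0.007]
contact_force: [0.6, 0.6, -0.5]
finger_gap: 31.1
```

```bash
python3 - <<'E'
from h import *
pose(496,-395,90,-79.4)
c=arm.camera("wrist"); cv2.imwrite("pics/w21.png",c["color"])
E
```

```text
t34.3 tcp [ 494.5 -391.    92.4] yaw -79.1 tilt [-0.003  0.003 -1.   ] gap 31.1 F [ 0.6  0.6 -0.5] q [-0.67  0.59 -0.19  0.79  0.    2.28]
  delta mm [ 1.5 -4.  -2.4] in units [ 0.03 -0.08 -0.05] dyaw -0.3 units -0.05
```

View pics/w21.png

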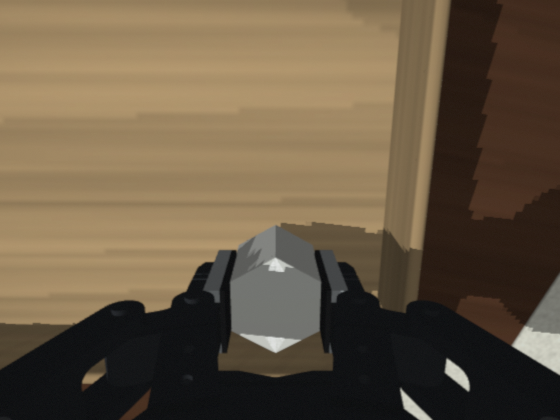

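Emit:
play_rows(
  increments=[
    {"x": 0,"y": 0,"z": -0.03,"rx": 0,"ry": 0,"rz": 0,"grip": -0.4},
    {"x": 0,"y": 0,"z": 0,"rx": 0,"ry": 0,"rz": 0,"grip": 0.08},
    {"x": 0,"y": 0,"z": 0,"rx": 0,"ry": 0,"rz": 0,"grip": 0.08},
    {"x": 0,"y": 0,"z": 0.5,"rx": 0,"ry": 0,"rz": 0,"grip": 0.08},
    {"x": 0,"y": 0,"z": 0.8,"rx": 0,"ry": 0,"rz": 0,"grip": 0.08},
    {"x": 0,"y": 0,"z": 0.8,"rx": 0,"ry": 0,"rz": 0,"grip": 0.08},
  ],
)

```text
t: 34.95
ee_pos: [495.2, -392.9, 198.8]
eef_rot: [2.421, -2.002, -0.001]
contact_force: [1.7, 0.1, 0.3]
finger_gap: 45.8
```

```bash
python3 - <<'E'
from h import *
pose(613.5,104.2,195,126)
c=arm.camera("wrist"); cv2.imwrite("pics/w22.png",c["color"])
c=arm.camera("top");report(c,(430,700,-440,170))
E
```

```text
t35.0 tcp [ 495.2 -392.9  198.8] yaw -79.2 tilt [-0.001  0.    -1.   ] gap 45.8 F [1.7 0.1 0.3] q [-0.67  0.5  -0.05  1.02  0.    2.28]
  delta mm [118.3 497.1  -3.8] in units [ 2.37  9.94 -0.08] dyaw 25.2 units 4.20
green [613.1 105.1] 2.0 [30.6 30.4 30.7] 45.2 70 [257. 197.] board 60.0 80.0
amber [639.4 -59. ] 35.0 [32.  30.7 31.4] 44.9 73 [312. 187.] board 61.0 -86.0
violet [552.8 -23.4] 28.0 [29.9 29.2 29.9] 45.4 53 [301. 217.] board -19.0 -38.0
white [ 682.2 -183.7] 38.0 [41.1 43.7 26. ] 50.3 46 [353. 172.] board 84.0 -216.0
white [ 492.8 -390.5] 40.0 [30.6 28.9 22.4] 44.2 30 [427. 235.] board -135.0 -392.0
red [515.4 -86.3] 50.0 [29.7 32.4 30.8] 45.7 71 [323. 229.] board -66.0 -94.0
amber green 166; violet green 142; violet amber 94; white green 297; white amber 132; white violet 206; red green 215; red amber 127; red violet 73; red white 193;
```

View pics/w22.png

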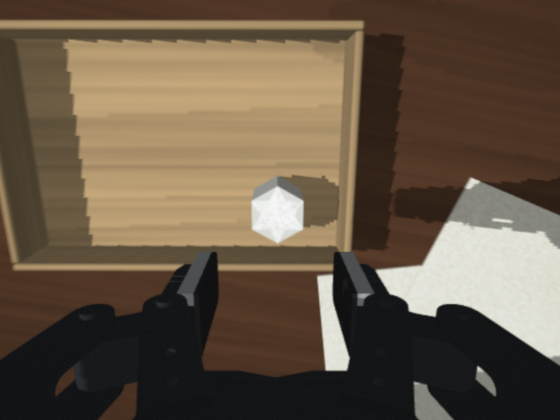

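Emit:
play_rows(
  increments=[
    {"x": 0.2,"y": 0.83,"z": 0,"rx": 0,"ry": 0,"rz": 0.42,"grip": 0.15},
    {"x": 0.2,"y": 0.83,"z": 0,"rx": 0,"ry": 0,"rz": 0.42,"grip": 0.15},
    {"x": 0.2,"y": 0.83,"z": 0,"rx": 0,"ry": 0,"rz": 0.42,"grip": 0.15},
    {"x": 0.2,"y": 0.83,"z": 0,"rx": 0,"ry": 0,"rz": 0.42,"grip": 0.15},
    {"x": 0.2,"y": 0.83,"z": 0,"rx": 0,"ry": 0,"rz": 0.42,"grip": 0.15},
    {"x": 0.2,"y": 0.83,"z": 0,"rx": 0,"ry": 0,"rz": 0.42,"grip": 0.15},
    {"x": 0.2,"y": 0.83,"z": 0,"rx": 0,"ry": 0,"rz": 0.42,"grip": 0.15},
    {"x": 0.2,"y": 0.83,"z": 0,"rx": 0,"ry": 0,"rz": 0.42,"grip": 0.15},
    {"x": 0.2,"y": 0.83,"z": 0,"rx": 0,"ry": 0,"rz": 0.42,"grip": 0.15},
    {"x": 0.2,"y": 0.83,"z": 0,"rx": 0,"ry": 0,"rz": 0.42,"grip": 0.15},
    {"x": 0.2,"y": 0.83,"z": 0,"rx": 0,"ry": 0,"rz": 0,"grip": 0.15},
    {"x": 0.15,"y": 0.81,"z": 0,"rx": 0,"ry": 0,"rz": 0,"grip": 0.15},
  ],
)

```text
t: 36.25
ee_pos: [613.5, 105.7, 197.8]
eef_rot: [-2.799, 1.425, -0.002]
contact_force: [0.2, -0.2, 0.2]
finger_gap: 49.0
```

```bash
python3 - <<'E'
from h import *
c=arm.camera("wrist"); report(c)
pose(613.4,104.2,91,126)
E
```

```text
green [613.3 104.3] 6.0 [31.9 31.7 31.3] 41.9 2090 [276. 214.] board 60.0 79.0
amber [647.4 -59.7] 3.0 [15.9 31.2 30.5] 41.8 790 [499. 309.] board 69.0 -88.0
amber green 168; 
t36.3 tcp [614.7 111.9 197.8] yaw -53.7 tilt [ 0.003  0.006 -1.   ] gap 49.1 F [ 2.6  5.3 -0.1] q [ 0.18  0.48 -0.08  1.01  0.01  2.69]
  delta mm [  -1.3   -7.7 -106.8] in units [-0.03 -0.15 -2.14] dyaw -0.3 units -0.06
```

Emit:
play_rows(
  increments=[
    {"x": 0,"y": 0,"z": 0,"rx": 0,"ry": 0,"rz": 0,"grip": 0.15},
    {"x": 0,"y": 0,"z": -0.6,"rx": 0,"ry": 0,"rz": 0,"grip": 0.15},
    {"x": 0,"y": 0,"z": 0,"rx": 0,"ry": 0,"rz": 0,"grip": 0.15},
  ],
)

```text
t: 36.6
ee_pos: [610.4, 102.6, 164.4]
eef_rot: [2.795, -1.425, -0.008]
contact_force: [-1.6, -0.3, -1.1]
finger_gap: 49.1
```

```bash
python3 - <<'E'
from h import *
pose(613.4,104.2,91,126)
E
```

```text
t36.6 tcp [610.4 102.6 164.4] yaw -54.0 tilt [-0.007 -0.002 -1.   ] gap 49.1 F [-1.6 -0.3 -1.1] q [ 0.17  0.51 -0.13  0.94 -0.    2.68]
  delta mm [  3.    1.6 -73.4] in units [ 0.06  0.03 -1.47] dyaw 0.0 units 0.01
```

Emit:
play_rows(
  increments=[
    {"x": 0.04,"y": 0.02,"z": -0.5,"rx": 0,"ry": 0,"rz": 0,"grip": 0.15},
    {"x": 0,"y": 0,"z": -0.6,"rx": 0,"ry": 0,"rz": 0,"grip": 0.15},
    {"x": 0,"y": 0,"z": -0.4,"rx": 0,"ry": 0,"rz": 0,"grip": 0.15},
    {"x": 0,"y": 0,"z": 0,"rx": 0,"ry": 0,"rz": 0,"grip": 0.15},
    {"x": 0,"y": 0,"z": 0,"rx": 0,"ry": 0,"rz": 0,"grip": -0.4},
    {"x": 0,"y": 0,"z": 0,"rx": 0,"ry": 0,"rz": 0,"grip": -0.4},
    {"x": 0,"y": 0,"z": 0,"rx": 0,"ry": 0,"rz": 0,"grip": -0.4},
    {"x": 0,"y": 0,"z": 0,"rx": 0,"ry": 0,"rz": 0,"grip": -0.4},
    {"x": 0,"y": 0,"z": 0.4,"rx": 0,"ry": 0,"rz": 0,"grip": -0.4},
    {"x": 0,"y": 0,"z": 0.8,"rx": 0,"ry": 0,"rz": 0,"grip": -0.4},
    {"x": 0,"y": 0,"z": 0.8,"rx": 0,"ry": 0,"rz": 0,"grip": -0.4},
    {"x": 0,"y": 0,"z": 0,"rx": 0,"ry": 0,"rz": 0,"grip": -0.4},
  ],
)

```text
t: 37.8
ee_pos: [618.7, 105.7, 199.3]
eef_rot: [-2.793, 1.422, -0.015]
contact_force: [1.3, 0.9, 0.5]
finger_gap: 31.1
```

```bash
python3 - <<'E'
from h import *
pose(566.6,-382,185,-79.4)
c=arm.camera("wrist"); cv2.imwrite("pics/w23.png",c["color"])
E
```

```text
t37.8 tcp [618.7 105.7 199.3] yaw -54.0 tilt [ 0.012  0.002 -1.   ] gap 31.1 F [1.3 0.9 0.5] q [ 0.17  0.48 -0.07  1.    0.    2.68]
  delta mm [ -52.1 -487.7  -14.3] in units [-1.04 -9.75 -0.29] dyaw -25.4 units -4.24
```

View pics/w23.png

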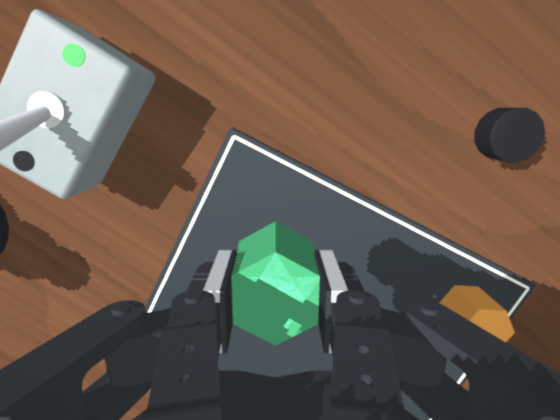

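Emit:
play_rows(
  increments=[
    {"x": -0.08,"y": -0.81,"z": 0,"rx": 0,"ry": 0,"rz": -0.35,"grip": -0.4},
    {"x": -0.08,"y": -0.81,"z": 0,"rx": 0,"ry": 0,"rz": -0.35,"grip": -0.4},
    {"x": -0.08,"y": -0.81,"z": 0,"rx": 0,"ry": 0,"rz": -0.35,"grip": -0.4},
    {"x": -0.08,"y": -0.81,"z": 0,"rx": 0,"ry": 0,"rz": -0.35,"grip": -0.4},
    {"x": -0.08,"y": -0.81,"z": 0,"rx": 0,"ry": 0,"rz": -0.35,"grip": -0.4},
    {"x": -0.08,"y": -0.81,"z": 0,"rx": 0,"ry": 0,"rz": -0.35,"grip": -0.4},
    {"x": -0.08,"y": -0.81,"z": 0,"rx": 0,"ry": 0,"rz": -0.35,"grip": -0.4},
    {"x": -0.08,"y": -0.81,"z": 0,"rx": 0,"ry": 0,"rz": -0.35,"grip": -0.4},
    {"x": -0.08,"y": -0.81,"z": 0,"rx": 0,"ry": 0,"rz": -0.35,"grip": -0.4},
    {"x": -0.08,"y": -0.81,"z": 0,"rx": 0,"ry": 0,"rz": -0.35,"grip": -0.4},
    {"x": -0.08,"y": -0.81,"z": 0,"rx": 0,"ry": 0,"rz": -0.35,"grip": -0.4},
    {"x": -0.06,"y": -0.81,"z": 0,"rx": 0,"ry": 0,"rz": -0.35,"grip": -0.4},
  ],
)

```text
t: 39.05
ee_pos: [566.8, -382.1, 190.8]
eef_rot: [2.419, -2.004, -0.004]
contact_force: [0.6, 0.7, 1.4]
finger_gap: 31.1
```

Emit:
play_rows(
  increments=[
    {"x": 0,"y": 0,"z": 0,"rx": 0,"ry": 0,"rz": 0,"grip": -0.4},
    {"x": 0,"y": 0,"z": 0,"rx": 0,"ry": 0,"rz": 0,"grip": -0.4},
  ],
)

```text
t: 39.25
ee_pos: [566.9, -381.5, 190.7]
eef_rot: [-2.419, 2.004, 0.005]
contact_force: [0.7, 0.3, -1.0]
finger_gap: 30.7
```

```bash
python3 - <<'E'
from h import *
pose(566.6,-382,91,-79.4)
c=arm.camera("wrist"); cv2.imwrite("pics/w24.png",c["color"])
E
```

```text
t39.2 tcp [ 566.9 -381.5  190.7] yaw -79.3 tilt [-0.002  0.002 -1.   ] gap 30.7 F [ 0.7  0.3 -1. ] q [-0.59  0.59  0.1   1.08  0.    2.36]
  delta mm [ -0.3  -0.5 -99.7] in units [-0.01 -0.01 -1.99] dyaw -0.1 units -0.02
```

View pics/w24.png

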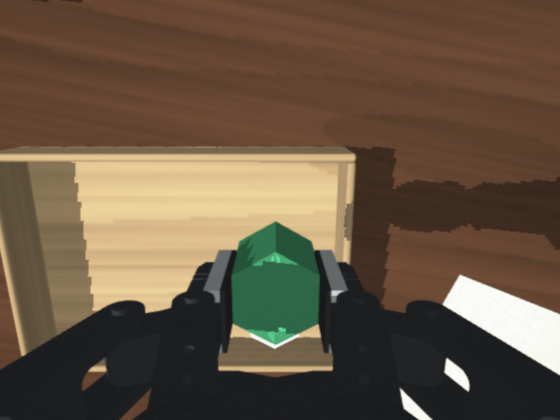

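Emit:
play_rows(
  increments=[
    {"x": 0,"y": 0,"z": -0.6,"rx": 0,"ry": 0,"rz": 0,"grip": -0.4},
    {"x": 0,"y": 0,"z": -0.6,"rx": 0,"ry": 0,"rz": 0,"grip": -0.4},
    {"x": 0,"y": 0,"z": -0.5,"rx": 0,"ry": 0,"rz": 0,"grip": -0.4},
    {"x": 0,"y": 0,"z": -0.28,"rx": 0,"ry": 0,"rz": 0,"grip": -0.4},
    {"x": 0,"y": 0,"z": 0,"rx": 0,"ry": 0,"rz": 0,"grip": -0.4},
    {"x": 0,"y": 0,"z": 0,"rx": 0,"ry": 0,"rz": 0,"grip": -0.4},
    {"x": 0,"y": 0,"z": 0,"rx": 0,"ry": 0,"rz": 0,"grip": 0.08},
    {"x": 0,"y": 0,"z": 0,"rx": 0,"ry": 0,"rz": 0,"grip": 0.08},
    {"x": 0,"y": 0,"z": 0.5,"rx": 0,"ry": 0,"rz": 0,"grip": 0.08},
    {"x": 0,"y": 0,"z": 0.8,"rx": 0,"ry": 0,"rz": 0,"grip": 0.08},
    {"x": 0,"y": 0,"z": 0.8,"rx": 0,"ry": 0,"rz": 0,"grip": 0.08},
  ],
)

```text
t: 40.4
ee_pos: [567.5, -380.8, 199.1]
eef_rot: [2.421, -2.002, -0.003]
contact_force: [1.2, -0.5, -0.1]
finger_gap: 46.3
```

```bash
python3 - <<'E'
from h import *
c=arm.camera("wrist"); cv2.imwrite("pics/w25.png",c["color"]);report(c,(430,650,-440,-200))
c=arm.camera("top");report(c)
pose(552.6,-24.3,195,88)
E
```

```text
green [ 566.9 -380.8] 40.0 [31.9 31.4 32.2] 41.0 2139 [275. 212.] board -60.0 -393.0
white [ 495.  -394.5] 41.0 [33.1 31.5 32.8] 40.8 1827 [275. 313.] board -133.0 -396.0
white green 73; 
amber [638.8 -58.8] 38.0 [31.9 31.3 33.5] 44.6 68 [312. 187.] board 60.0 -86.0
violet [553.  -23.4] 28.0 [28.  29.2 31.3] 45.3 61 [301. 217.] board -19.0 -38.0
red [516.3 -86.1] 43.0 [30.7 32.2 29.6] 44.5 76 [323. 229.] board -65.0 -94.0
violet amber 93; red amber 126; red violet 73; 
t40.5 tcp [ 571.1 -383.1  205.9] yaw -79.2 tilt [ 0.011 -0.007 -1.   ] gap 46.3 F [ 0.5 -0.7  0.7] q [-0.59  0.58  0.12  1.09  0.    2.36]
  delta mm [-18.5 358.8 -10.9] in units [-0.37  7.18 -0.22] dyaw -12.8 units -2.14
```

Emit:
play_rows(
  increments=[
    {"x": -0.04,"y": 0.8,"z": 0,"rx": 0,"ry": 0,"rz": 0.88,"grip": 0.15},
    {"x": -0.04,"y": 0.8,"z": 0,"rx": 0,"ry": 0,"rz": 0.88,"grip": 0.15},
    {"x": -0.04,"y": 0.8,"z": 0,"rx": 0,"ry": 0,"rz": 0.88,"grip": 0.15},
    {"x": -0.04,"y": 0.8,"z": 0,"rx": 0,"ry": 0,"rz": 0.88,"grip": 0.15},
    {"x": -0.04,"y": 0.8,"z": 0,"rx": 0,"ry": 0,"rz": 0.88,"grip": 0.15},
    {"x": -0.04,"y": 0.8,"z": 0,"rx": 0,"ry": 0,"rz": 0.88,"grip": 0.15},
    {"x": -0.04,"y": 0.8,"z": 0,"rx": 0,"ry": 0,"rz": 0.88,"grip": 0.15},
    {"x": -0.04,"y": 0.8,"z": 0,"rx": 0,"ry": 0,"rz": 0.88,"grip": 0.15},
    {"x": -0.02,"y": 0.75,"z": 0,"rx": 0,"ry": 0,"rz": 0.83,"grip": 0.15},
    {"x": 0,"y": 0,"z": 0,"rx": 0,"ry": 0,"rz": 0,"grip": 0.15},
    {"x": 0,"y": 0,"z": -0.5,"rx": 0,"ry": 0,"rz": 0,"grip": 0.15},
    {"x": 0,"y": 0,"z": 0,"rx": 0,"ry": 0,"rz": 0,"grip": 0.15},
  ],
)

```text
t: 41.7
ee_pos: [549.1, -23.6, 171.1]
eef_rot: [3.019, -0.865, -0.007]
contact_force: [0.0, 0.6, 0.2]
finger_gap: 49.2
```

```bash
python3 - <<'E'
from h import *
c=arm.camera("wrist"); report(c)
pose(552.6,-24.3,91,148)
E
```

```text
amber [638.8 -60.6] 32.0 [32.  33.1 33.2] 42.1 2708 [448. 195.] board 60.0 -88.0
violet [552.5 -24.6] 28.0 [32.5 32.5 31.8] 41.9 980 [282. 219.] board -20.0 -39.0
red [515.1 -87.3] 53.0 [33.3 32.9 32.4] 41.8 2311 [283. 335.] board -66.0 -95.0
violet amber 94; red amber 127; red violet 73; 
t41.8 tcp [549.6 -24.  172.2] yaw -32.0 tilt [-0.004 -0.    -1.   ] gap 49.4 F [1.  0.2 0.2] q [-0.04  0.39 -0.31  0.88 -0.    2.09]
  delta mm [  3.   -0.3 -81.2] in units [ 0.06 -0.01 -1.62] dyaw 0.0 units 0.00
```

Emit:
play_rows(
  increments=[
    {"x": 0.06,"y": 0,"z": -0.5,"rx": 0,"ry": 0,"rz": 0,"grip": 0.15},
    {"x": 0,"y": 0,"z": -0.6,"rx": 0,"ry": 0,"rz": 0,"grip": 0.15},
    {"x": 0,"y": 0,"z": -0.5,"rx": 0,"ry": 0,"rz": 0,"grip": 0.15},
    {"x": 0,"y": 0,"z": 0,"rx": 0,"ry": 0,"rz": 0,"grip": 0.15},
    {"x": 0,"y": 0,"z": 0,"rx": 0,"ry": 0,"rz": 0,"grip": -0.4},
    {"x": 0,"y": 0,"z": 0,"rx": 0,"ry": 0,"rz": 0,"grip": -0.4},
    {"x": 0,"y": 0,"z": 0,"rx": 0,"ry": 0,"rz": 0,"grip": -0.4},
    {"x": 0,"y": 0,"z": 0,"rx": 0,"ry": 0,"rz": 0,"grip": -0.4},
    {"x": 0,"y": 0,"z": 0.4,"rx": 0,"ry": 0,"rz": 0,"grip": -0.4},
    {"x": 0,"y": 0,"z": 0.8,"rx": 0,"ry": 0,"rz": 0,"grip": -0.4},
    {"x": 0,"y": 0,"z": 0.8,"rx": 0,"ry": 0,"rz": 0,"grip": -0.4},
    {"x": 0,"y": 0,"z": 0,"rx": 0,"ry": 0,"rz": 0,"grip": -0.4},
  ],
)

```text
t: 42.95
ee_pos: [557.7, -23.7, 199.7]
eef_rot: [-3.018, 0.864, -0.018]
contact_force: [1.6, 0.2, -1.0]
finger_gap: 31.2
```

```bash
python3 - <<'E'
from h import *
pose(520,-328,185,-79.4)
c=arm.camera("wrist"); cv2.imwrite("pics/w26.png",c["color"])
E
```

```text
t43.0 tcp [557.7 -23.7 199.7] yaw -32.0 tilt [ 0.012 -0.    -1.   ] gap 31.2 F [ 1.6  0.2 -1. ] q [-0.04  0.37 -0.26  0.93  0.    2.09]
  delta mm [ -37.7 -304.3  -14.7] in units [-0.75 -6.09 -0.29] dyaw -47.4 units -7.91
```

View pics/w26.png

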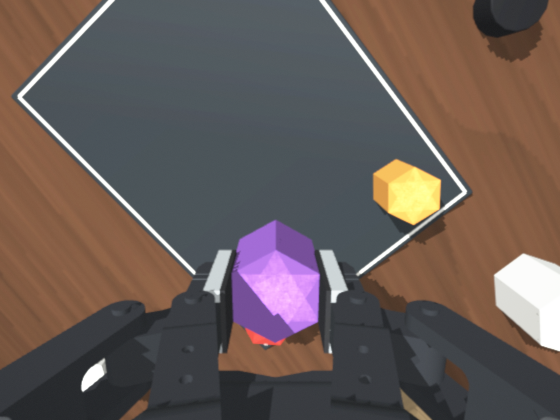

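Emit:
play_rows(
  increments=[
    {"x": -0.07,"y": -0.68,"z": 0,"rx": 0,"ry": 0,"rz": -0.88,"grip": -0.4},
    {"x": -0.07,"y": -0.68,"z": 0,"rx": 0,"ry": 0,"rz": -0.88,"grip": -0.4},
    {"x": -0.07,"y": -0.68,"z": 0,"rx": 0,"ry": 0,"rz": -0.88,"grip": -0.4},
    {"x": -0.07,"y": -0.68,"z": 0,"rx": 0,"ry": 0,"rz": -0.88,"grip": -0.4},
    {"x": -0.07,"y": -0.68,"z": 0,"rx": 0,"ry": 0,"rz": -0.88,"grip": -0.4},
    {"x": -0.07,"y": -0.68,"z": 0,"rx": 0,"ry": 0,"rz": -0.88,"grip": -0.4},
    {"x": -0.07,"y": -0.68,"z": 0,"rx": 0,"ry": 0,"rz": -0.88,"grip": -0.4},
    {"x": -0.07,"y": -0.68,"z": 0,"rx": 0,"ry": 0,"rz": -0.88,"grip": -0.4},
    {"x": -0.1,"y": -0.65,"z": 0,"rx": 0,"ry": 0,"rz": -0.87,"grip": -0.4},
    {"x": 0,"y": 0,"z": 0,"rx": 0,"ry": 0,"rz": 0,"grip": -0.4},
    {"x": 0,"y": 0,"z": 0,"rx": 0,"ry": 0,"rz": 0,"grip": -0.4},
  ],
)

```text
t: 44.1
ee_pos: [520.0, -328.2, 192.1]
eef_rot: [-2.416, 2.008, 0.004]
contact_force: [0.0, 1.9, -1.2]
finger_gap: 31.1
```

```bash
python3 - <<'E'
from h import *
pose(520,-328,91,-79.4)
c=arm.camera("wrist"); cv2.imwrite("pics/w27.png",c["color"])
E
```

```text
t44.1 tcp [ 520.  -328.2  192.1] yaw -79.5 tilt [-0.002  0.002 -1.   ] gap 31.1 F [ 0.   1.9 -1.2] q [-0.56  0.48 -0.11  0.99  0.    2.39]
  delta mm [  -0.     0.2 -101.1] in units [-0.    0.   -2.02] dyaw 0.1 units 0.01
```

View pics/w27.png

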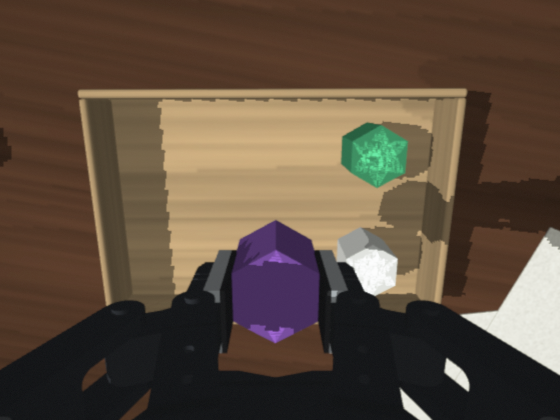

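Emit:
play_rows(
  increments=[
    {"x": 0,"y": 0,"z": -0.6,"rx": 0,"ry": 0,"rz": 0,"grip": -0.4},
    {"x": 0,"y": 0,"z": -0.6,"rx": 0,"ry": 0,"rz": 0,"grip": -0.4},
    {"x": 0,"y": 0,"z": -0.5,"rx": 0,"ry": 0,"rz": 0,"grip": -0.4},
    {"x": 0,"y": 0,"z": -0.31,"rx": 0,"ry": 0,"rz": 0,"grip": -0.4},
    {"x": 0,"y": 0,"z": 0,"rx": 0,"ry": 0,"rz": 0,"grip": -0.4},
    {"x": 0,"y": 0,"z": 0,"rx": 0,"ry": 0,"rz": 0,"grip": -0.4},
    {"x": 0,"y": 0,"z": 0,"rx": 0,"ry": 0,"rz": 0,"grip": 0.08},
    {"x": 0,"y": 0,"z": 0,"rx": 0,"ry": 0,"rz": 0,"grip": 0.08},
    {"x": 0,"y": 0,"z": 0.5,"rx": 0,"ry": 0,"rz": 0,"grip": 0.08},
    {"x": 0,"y": 0,"z": 0.8,"rx": 0,"ry": 0,"rz": 0,"grip": 0.08},
    {"x": 0,"y": 0,"z": 0.8,"rx": 0,"ry": 0,"rz": 0,"grip": 0.08},
  ],
)

```text
t: 45.25
ee_pos: [520.5, -327.6, 198.6]
eef_rot: [2.417, -2.007, -0.003]
contact_force: [-0.3, -0.4, 0.6]
finger_gap: 46.2
```

```bash
python3 - <<'E'
from h import *
c=arm.camera("wrist"); cv2.imwrite("pics/w28.png",c["color"]);report(c,(430,650,-440,-200))
c=arm.camera("top");report(c)
pose(515.4,-87.2,195,113)
E
```

```text
green [ 566.6 -380.9] 40.0 [32.3 32.3 31.4] 41.0 2459 [375. 155.] board -60.0 -393.0
violet [ 519.4 -327. ] 40.0 [32.2 31.3 32.2] 41.0 2147 [274. 212.] board -99.0 -333.0
white [ 498.9 -396.8] 41.0 [33.2 28.9 20.7] 40.8 1032 [374. 258.] board -129.0 -399.0
violet green 72; white green 70; white violet 73; 
amber [639.3 -59.5] 43.0 [31.1 30.7 32.3] 44.7 75 [312. 187.] board 61.0 -87.0
red [516.3 -86.9] 44.0 [30.7 31.2 31.3] 45.0 69 [323. 229.] board -65.0 -95.0
red amber 126; 
t45.4 tcp [ 524.1 -329.9  204.5] yaw -79.4 tilt [ 0.01  -0.006 -1.   ] gap 46.0 F [ 0.7 -0.3  0.3] q [-0.56  0.47 -0.09  1.    0.    2.39]
  delta mm [ -8.7 242.7  -9.5] in units [-0.17  4.85 -0.19] dyaw 12.4 units 2.07
```

Emit:
play_rows(
  increments=[
    {"x": -0.02,"y": 0.7,"z": 0,"rx": 0,"ry": 0,"rz": 0.3,"grip": 0.15},
    {"x": -0.02,"y": 0.7,"z": 0,"rx": 0,"ry": 0,"rz": 0.3,"grip": 0.15},
    {"x": -0.02,"y": 0.7,"z": 0,"rx": 0,"ry": 0,"rz": 0.3,"grip": 0.15},
    {"x": -0.02,"y": 0.7,"z": 0,"rx": 0,"ry": 0,"rz": 0.3,"grip": 0.15},
    {"x": -0.02,"y": 0.7,"z": 0,"rx": 0,"ry": 0,"rz": 0.3,"grip": 0.15},
    {"x": 0,"y": 0.7,"z": 0,"rx": 0,"ry": 0,"rz": 0.3,"grip": 0.15},
    {"x": 0,"y": 0.62,"z": 0,"rx": 0,"ry": 0,"rz": 0.27,"grip": 0.15},
    {"x": 0,"y": 0,"z": -0.3,"rx": 0,"ry": 0,"rz": 0,"grip": 0.15},
    {"x": 0,"y": 0,"z": -0.3,"rx": 0,"ry": 0,"rz": 0,"grip": 0.15},
    {"x": 0,"y": 0,"z": 0,"rx": 0,"ry": 0,"rz": 0,"grip": 0.15},
    {"x": 0,"y": 0,"z": 0,"rx": 0,"ry": 0,"rz": 0,"grip": 0.15},
  ],
)

```text
t: 46.45
ee_pos: [515.6, -87.0, 167.8]
eef_rot: [2.619, -1.734, -0.001]
contact_force: [0.0, 0.2, -0.8]
finger_gap: 49.0
```

```bash
python3 - <<'E'
from h import *
c=arm.camera("wrist"); report(c)
pose(515.4,-87.2,91,113)
E
```

```text
red [515.  -87.4] 53.0 [32.5 31.9 32.6] 41.9 2900 [275. 228.] board -66.0 -95.0

t46.5 tcp [516.1 -87.2 168.3] yaw -67.0 tilt [ 0. -0. -1.] gap 49.0 F [-0.1  0.   0.7] q [-0.17  0.35 -0.38  0.84  0.    2.57]
  delta mm [ -0.7   0.  -77.3] in units [-0.01  0.   -1.55] dyaw 0.0 units 0.00
```

Emit:
play_rows(
  increments=[
    {"x": -0.01,"y": 0,"z": -0.5,"rx": 0,"ry": 0,"rz": 0,"grip": 0.15},
    {"x": 0,"y": 0,"z": -0.6,"rx": 0,"ry": 0,"rz": 0,"grip": 0.15},
    {"x": 0,"y": 0,"z": -0.45,"rx": 0,"ry": 0,"rz": 0,"grip": 0.15},
    {"x": 0,"y": 0,"z": 0,"rx": 0,"ry": 0,"rz": 0,"grip": 0.15},
    {"x": 0,"y": 0,"z": 0,"rx": 0,"ry": 0,"rz": 0,"grip": -0.4},
    {"x": 0,"y": 0,"z": 0,"rx": 0,"ry": 0,"rz": 0,"grip": -0.4},
    {"x": 0,"y": 0,"z": 0,"rx": 0,"ry": 0,"rz": 0,"grip": -0.4},
    {"x": 0,"y": 0,"z": 0,"rx": 0,"ry": 0,"rz": 0,"grip": -0.4},
    {"x": 0,"y": 0,"z": 0.4,"rx": 0,"ry": 0,"rz": 0,"grip": -0.4},
    {"x": 0,"y": 0,"z": 0.8,"rx": 0,"ry": 0,"rz": 0,"grip": -0.4},
    {"x": 0,"y": 0,"z": 0.8,"rx": 0,"ry": 0,"rz": 0,"grip": -0.4},
    {"x": 0,"y": 0,"z": 0,"rx": 0,"ry": 0,"rz": 0,"grip": -0.4},
  ],
)

```text
t: 47.7
ee_pos: [519.1, -87.7, 196.3]
eef_rot: [-2.616, 1.731, -0.016]
contact_force: [1.8, -0.4, -0.8]
finger_gap: 31.1
```

```bash
python3 - <<'E'
from h import *
pose(473,-273.4,185,-79.4)
c=arm.camera("wrist"); cv2.imwrite("pics/w29.png",c["color"])
E
```

```text
t47.7 tcp [519.1 -87.7 196.3] yaw -67.0 tilt [ 0.011 -0.002 -1.   ] gap 31.1 F [ 1.8 -0.4 -0.8] q [-0.17  0.33 -0.34  0.89  0.    2.57]
  delta mm [ -46.1 -185.7  -11.3] in units [-0.92 -3.71 -0.23] dyaw -12.4 units -2.07
```

View pics/w29.png

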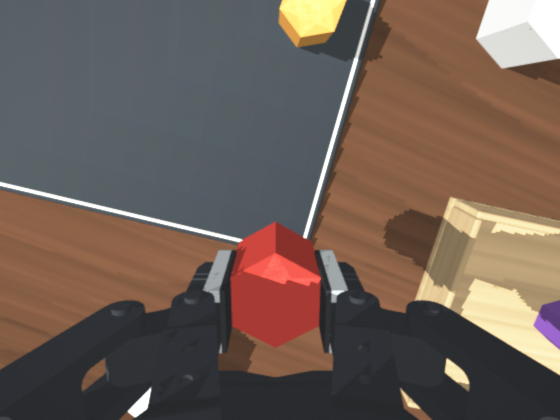

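Command x is about 515, so dx is about -42.

Emit:
play_rows(
  increments=[
    {"x": -0.14,"y": -0.62,"z": 0,"rx": 0,"ry": 0,"rz": -0.35,"grip": -0.4},
    {"x": -0.14,"y": -0.62,"z": 0,"rx": 0,"ry": 0,"rz": -0.35,"grip": -0.4},
    {"x": -0.14,"y": -0.62,"z": 0,"rx": 0,"ry": 0,"rz": -0.35,"grip": -0.4},
    {"x": -0.14,"y": -0.62,"z": 0,"rx": 0,"ry": 0,"rz": -0.35,"grip": -0.4},
    {"x": -0.14,"y": -0.62,"z": 0,"rx": 0,"ry": 0,"rz": -0.35,"grip": -0.4},
    {"x": -0.14,"y": -0.62,"z": 0,"rx": 0,"ry": 0,"rz": -0.32,"grip": -0.4},
    {"x": 0,"y": 0,"z": 0,"rx": 0,"ry": 0,"rz": 0,"grip": -0.4},
    {"x": 0,"y": 0,"z": 0,"rx": 0,"ry": 0,"rz": 0,"grip": -0.4},
  ],
)

```text
t: 48.55
ee_pos: [472.5, -273.1, 189.3]
eef_rot: [-2.415, 2.009, 0.004]
contact_force: [-0.0, 1.2, -0.0]
finger_gap: 31.0
```

```bash
python3 - <<'E'
from h import *
pose(473,-273.4,91,-79.4)
c=arm.camera("wrist"); cv2.imwrite("pics/w30.png",c["color"])
E
```

```text
t48.5 tcp [ 472.5 -273.1  189.3] yaw -79.5 tilt [-0.002  0.002 -1.   ] gap 31.0 F [-0.   1.2 -0. ] q [-0.52  0.37 -0.29  0.91  0.    2.43]
  delta mm [  0.5  -0.3 -98.3] in units [ 0.01 -0.01 -1.97] dyaw 0.1 units 0.02
```

View pics/w30.png

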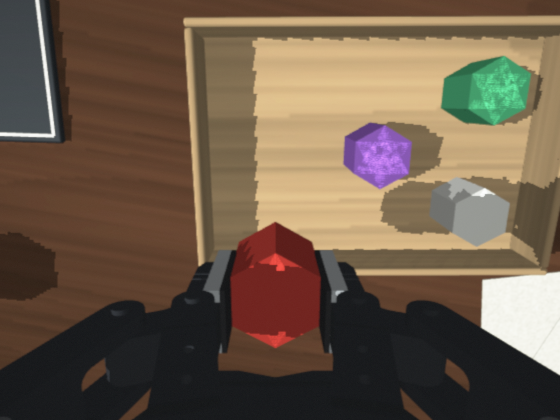

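Emit:
play_rows(
  increments=[
    {"x": 0.03,"y": -0.12,"z": -0.6,"rx": 0,"ry": 0,"rz": 0,"grip": -0.4},
    {"x": 0,"y": 0,"z": -0.6,"rx": 0,"ry": 0,"rz": 0,"grip": -0.4},
    {"x": 0,"y": 0,"z": -0.5,"rx": 0,"ry": 0,"rz": 0,"grip": -0.4},
    {"x": 0,"y": 0,"z": -0.26,"rx": 0,"ry": 0,"rz": 0,"grip": -0.4},
    {"x": 0,"y": 0,"z": 0,"rx": 0,"ry": 0,"rz": 0,"grip": -0.4},
    {"x": 0,"y": 0,"z": 0,"rx": 0,"ry": 0,"rz": 0,"grip": -0.4},
    {"x": 0,"y": 0,"z": 0,"rx": 0,"ry": 0,"rz": 0,"grip": -0.02},
    {"x": 0,"y": 0,"z": 0,"rx": 0,"ry": 0,"rz": 0,"grip": -0.02},
    {"x": 0,"y": 0,"z": 0.5,"rx": 0,"ry": 0,"rz": 0,"grip": -0.02},
    {"x": 0,"y": 0,"z": 0.8,"rx": 0,"ry": 0,"rz": 0,"grip": 0.08},
    {"x": 0,"y": 0,"z": 0.8,"rx": 0,"ry": 0,"rz": 0,"grip": 0.08},
    {"x": 0,"y": 0,"z": 0,"rx": 0,"ry": 0,"rz": 0,"grip": 0.08},
  ],
)

```text
t: 49.8
ee_pos: [478.3, -280.9, 203.6]
eef_rot: [-2.415, 2.006, -0.018]
contact_force: [0.9, -0.7, 0.2]
finger_gap: 46.1
```

```bash
python3 - <<'E'
from h import *
c=arm.camera("wrist"); cv2.imwrite("pics/w31.png",c["color"]);report(c,(430,650,-440,-200))
c=arm.camera("top");report(c)
pose(639,-59.5,195,152)
E
```

```text
green [ 566.5 -380.5] 41.0 [31.9 32.5 32.1] 41.1 2604 [460. 102.] board -60.0 -393.0
violet [ 519.5 -326.8] 40.0 [31.4 31.7 31. ] 41.1 2219 [356. 162.] board -98.0 -333.0
white [ 494.9 -394.2] 41.0 [33.1 32.8 31.9] 41.0 2127 [449. 217.] board -133.0 -396.0
red [ 473.8 -278.6] 40.0 [32.  31.6 32.9] 41.0 2092 [268. 217.] board -136.0 -278.0
violet green 71; white green 73; white violet 72; red green 138; red violet 66; red white 118; 
amber [639.5 -60. ] 32.0 [32.1 29.5 31.9] 45.9 61 [312. 187.] board 61.0 -87.0

t49.9 tcp [ 475.8 -279.5  199.1] yaw -79.4 tilt [ 0.003 -0.002 -1.   ] gap 46.0 F [-0.4  0.1 -0.7] q [-0.53  0.37 -0.27  0.93  0.    2.43]
  delta mm [163.2 220.   -4.1] in units [ 3.26  4.4  -0.08] dyaw 51.4 units 8.57
```

View pics/w31.png

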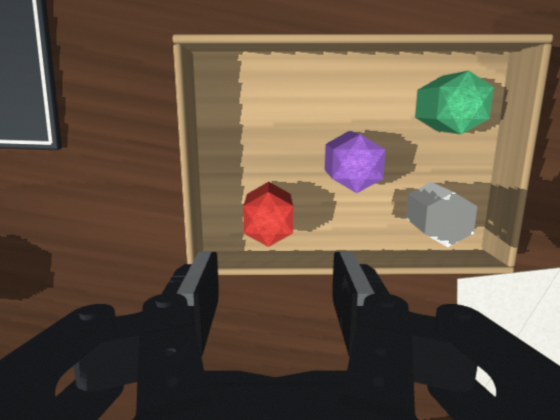

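Emit:
play_rows(
  increments=[
    {"x": 0.36,"y": 0.49,"z": 0,"rx": 0,"ry": 0,"rz": 0.95,"grip": 0.15},
    {"x": 0.36,"y": 0.49,"z": 0,"rx": 0,"ry": 0,"rz": 0.95,"grip": 0.15},
    {"x": 0.36,"y": 0.49,"z": 0,"rx": 0,"ry": 0,"rz": 0.95,"grip": 0.15},
    {"x": 0.36,"y": 0.49,"z": 0,"rx": 0,"ry": 0,"rz": 0.95,"grip": 0.15},
    {"x": 0.36,"y": 0.49,"z": 0,"rx": 0,"ry": 0,"rz": 0.95,"grip": 0.15},
    {"x": 0.36,"y": 0.49,"z": 0,"rx": 0,"ry": 0,"rz": 0.95,"grip": 0.15},
    {"x": 0.36,"y": 0.49,"z": 0,"rx": 0,"ry": 0,"rz": 0.95,"grip": 0.15},
    {"x": 0.36,"y": 0.49,"z": 0,"rx": 0,"ry": 0,"rz": 0.95,"grip": 0.15},
    {"x": 0.36,"y": 0.47,"z": 0,"rx": 0,"ry": 0,"rz": 0.96,"grip": 0.15},
    {"x": 0,"y": 0,"z": -0.5,"rx": 0,"ry": 0,"rz": 0,"grip": 0.15},
    {"x": 0,"y": 0,"z": 0,"rx": 0,"ry": 0,"rz": 0,"grip": 0.15},
    {"x": 0,"y": 0,"z": 0,"rx": 0,"ry": 0,"rz": 0,"grip": 0.15},
  ],
)

```text
t: 51.1
ee_pos: [635.3, -59.5, 170.7]
eef_rot: [3.047, -0.762, -0.007]
contact_force: [-0.8, 0.0, -1.0]
finger_gap: 49.1
```

```bash
python3 - <<'E'
from h import *
c=arm.camera("wrist"); report(c)
pose(638.7,-60.3,91,152)
E
```

```text
amber [638.9 -60.6] 33.0 [32.9 32.4 31.9] 42.0 2401 [282. 222.] board 60.0 -88.0

t51.1 tcp [636.  -59.9 171.8] yaw -28.1 tilt [-0.002  0.    -1.   ] gap 48.6 F [0.1 0.3 0.3] q [-0.09  0.53 -0.07  0.98 -0.    1.97]
  delta mm [  2.7  -0.4 -80.8] in units [ 0.05 -0.01 -1.62] dyaw 0.1 units 0.02
```

Emit:
play_rows(
  increments=[
    {"x": 0.05,"y": -0.01,"z": -0.5,"rx": 0,"ry": 0,"rz": 0,"grip": 0.15},
    {"x": 0,"y": 0,"z": -0.6,"rx": 0,"ry": 0,"rz": 0,"grip": 0.15},
    {"x": 0,"y": 0,"z": -0.5,"rx": 0,"ry": 0,"rz": 0,"grip": 0.15},
    {"x": 0,"y": 0,"z": 0,"rx": 0,"ry": 0,"rz": 0,"grip": 0.15},
    {"x": 0,"y": 0,"z": 0,"rx": 0,"ry": 0,"rz": 0,"grip": -0.4},
    {"x": 0,"y": 0,"z": 0,"rx": 0,"ry": 0,"rz": 0,"grip": -0.4},
    {"x": 0,"y": 0,"z": 0,"rx": 0,"ry": 0,"rz": 0,"grip": -0.4},
    {"x": 0,"y": 0,"z": 0,"rx": 0,"ry": 0,"rz": 0,"grip": -0.4},
    {"x": 0,"y": 0,"z": 0.4,"rx": 0,"ry": 0,"rz": 0,"grip": -0.4},
    {"x": 0,"y": 0,"z": 0.8,"rx": 0,"ry": 0,"rz": 0,"grip": -0.4},
    {"x": 0,"y": 0,"z": 0.8,"rx": 0,"ry": 0,"rz": 0,"grip": -0.4},
    {"x": 0,"y": 0,"z": 0,"rx": 0,"ry": 0,"rz": 0,"grip": -0.4},
  ],
)

```text
t: 52.35
ee_pos: [643.3, -60.4, 199.6]
eef_rot: [-3.046, 0.761, -0.02]
contact_force: [1.0, -0.1, -1.1]
finger_gap: 31.1
```

```bash
python3 - <<'E'
from h import *
pose(545,-266,185,-79.4)
c=arm.camera("wrist"); cv2.imwrite("pics/w32.png",c["color"])
E
```

```text
t52.4 tcp [643.3 -60.4 199.6] yaw -28.1 tilt [ 0.013 -0.001 -1.   ] gap 31.1 F [ 1.  -0.1 -1.1] q [-0.09  0.51 -0.02  1.02 -0.    1.97]
  delta mm [ -98.3 -205.6  -14.6] in units [-1.97 -4.11 -0.29] dyaw -51.3 units -8.56
```

View pics/w32.png

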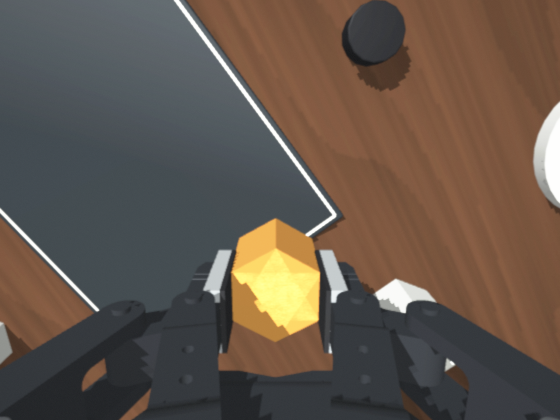

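Emit:
play_rows(
  increments=[
    {"x": -0.21,"y": -0.46,"z": 0,"rx": 0,"ry": 0,"rz": -0.95,"grip": -0.4},
    {"x": -0.21,"y": -0.46,"z": 0,"rx": 0,"ry": 0,"rz": -0.95,"grip": -0.4},
    {"x": -0.21,"y": -0.46,"z": 0,"rx": 0,"ry": 0,"rz": -0.95,"grip": -0.4},
    {"x": -0.21,"y": -0.46,"z": 0,"rx": 0,"ry": 0,"rz": -0.95,"grip": -0.4},
    {"x": -0.21,"y": -0.46,"z": 0,"rx": 0,"ry": 0,"rz": -0.95,"grip": -0.4},
    {"x": -0.21,"y": -0.46,"z": 0,"rx": 0,"ry": 0,"rz": -0.95,"grip": -0.4},
    {"x": -0.21,"y": -0.46,"z": 0,"rx": 0,"ry": 0,"rz": -0.95,"grip": -0.4},
    {"x": -0.21,"y": -0.46,"z": 0,"rx": 0,"ry": 0,"rz": -0.95,"grip": -0.4},
    {"x": -0.21,"y": -0.44,"z": 0,"rx": 0,"ry": 0,"rz": -0.95,"grip": -0.4},
    {"x": 0,"y": 0,"z": 0,"rx": 0,"ry": 0,"rz": 0,"grip": -0.4},
    {"x": 0,"y": 0,"z": 0,"rx": 0,"ry": 0,"rz": 0,"grip": -0.4},
  ],
)

```text
t: 53.5
ee_pos: [544.1, -266.1, 191.4]
eef_rot: [-2.418, 2.006, 0.003]
contact_force: [-0.5, -0.0, -1.1]
finger_gap: 31.2
```

```bash
python3 - <<'E'
from h import *
pose(545,-266,91,-79.4)
c=arm.camera("wrist"); cv2.imwrite("pics/w33.png",c["color"])
E
```

```text
t53.5 tcp [ 544.1 -266.1  191.4] yaw -79.4 tilt [-0.002  0.001 -1.   ] gap 31.2 F [-0.5 -0.  -1.1] q [-0.45  0.46 -0.13  0.98  0.    2.5 ]
  delta mm [ 9.000e-01  1.000e-01 -1.004e+02] in units [ 0.02  0.   -2.01] dyaw -0.0 units -0.00
```

View pics/w33.png

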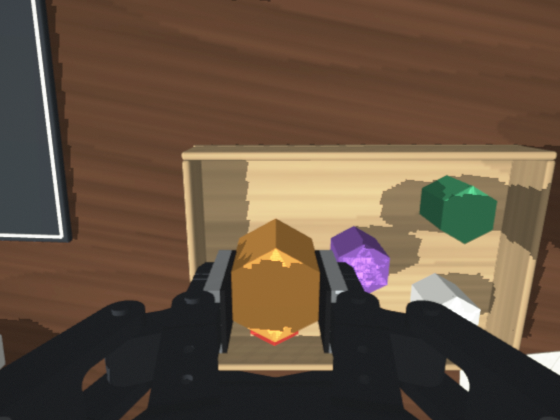

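Emit:
play_rows(
  increments=[
    {"x": 0.02,"y": 0,"z": -0.6,"rx": 0,"ry": 0,"rz": 0,"grip": -0.4},
    {"x": 0,"y": 0,"z": -0.6,"rx": 0,"ry": 0,"rz": 0,"grip": -0.4},
    {"x": 0,"y": 0,"z": -0.5,"rx": 0,"ry": 0,"rz": 0,"grip": -0.4},
    {"x": 0,"y": 0,"z": -0.3,"rx": 0,"ry": 0,"rz": 0,"grip": -0.4},
    {"x": 0,"y": 0,"z": 0,"rx": 0,"ry": 0,"rz": 0,"grip": -0.4},
    {"x": 0,"y": 0,"z": 0,"rx": 0,"ry": 0,"rz": 0,"grip": -0.4},
    {"x": 0,"y": 0,"z": 0,"rx": 0,"ry": 0,"rz": 0,"grip": -0.02},
    {"x": 0,"y": 0,"z": 0,"rx": 0,"ry": 0,"rz": 0,"grip": -0.02},
    {"x": 0,"y": 0,"z": 0.5,"rx": 0,"ry": 0,"rz": 0,"grip": -0.02},
    {"x": 0,"y": 0,"z": 0.8,"rx": 0,"ry": 0,"rz": 0,"grip": 0.08},
    {"x": 0,"y": 0,"z": 1,"rx": 0,"ry": 0,"rz": 0,"grip": 0.08},
    {"x": 0,"y": 0,"z": 1,"rx": 0,"ry": 0,"rz": 0,"grip": 0.08},
  ],
)

```text
t: 54.75
ee_pos: [545.6, -265.8, 259.0]
eef_rot: [2.418, -2.006, -0.001]
contact_force: [1.9, -0.0, -0.5]
finger_gap: 46.0
```

Emit:
play_rows(
  increments=[
    {"x": -0.6,"y": 0,"z": 0.8,"rx": 0,"ry": 0,"rz": 0,"grip": 0.08},
    {"x": -0.6,"y": 0,"z": 0.4,"rx": 0,"ry": 0,"rz": 0,"grip": 0.08},
    {"x": 0,"y": 0,"z": 0,"rx": 0,"ry": 0,"rz": 0,"grip": 0.08},
    {"x": 0,"y": 0,"z": 0,"rx": 0,"ry": 0,"rz": 0,"grip": 0.08},
  ],
)

```text
t: 55.15
ee_pos: [486.0, -266.2, 318.4]
eef_rot: [-2.417, 2.006, -0.004]
contact_force: [0.3, -0.2, -0.3]
finger_gap: 46.2
```

```bash
python3 - <<'E'
from h import *
pose()
c=arm.camera("wrist"); cv2.imwrite("pics/w34.png",c["color"]);report(c,(430,650,-440,-200))
c=arm.camera("top");cv2.imwrite("pics/t34.png",c["color"]); things(c,["glasses_case","slide_box","dust_cap","switch_tip","plunger_top"])
c=arm.camera("scene");cv2.imwrite("pics/s34.png",c["color"]); things(c,["dust_cap","switch_tip","plunger_top"])
E
```

```text
t55.1 tcp [ 486.  -266.2  318.4] yaw -79.4 tilt [ 0.002 -0.001 -1.   ] gap 46.2 F [ 0.3 -0.2 -0.3] q [-0.5   0.3  -0.04  1.23  0.    2.46]
green [ 566.6 -380.4] 41.0 [31.5 31.9 31.6] 41.2 1129 [415. 114.] board -60.0 -393.0
amber [ 545.5 -265.8] 40.0 [31.9 31.3 32. ] 41.3 1136 [286. 114.] board -63.0 -276.0
violet [ 519.7 -326.6] 39.0 [31.1 31.  30.6] 41.1 987 [345. 154.] board -98.0 -333.0
white [ 495.  -394.5] 40.0 [32.8 32.8 32. ] 41.1 1015 [408. 193.] board -133.0 -396.0
red [ 474.1 -278.8] 41.0 [31.7 31.3 32.3] 41.0 983 [285. 192.] board -136.0 -278.0
amber green 117; violet green 71; violet amber 66; white green 73; white amber 138; white violet 72; red green 137; red amber 73; red violet 66; red white 118; 
glasses_case 0.78 [150. 226.] h38.9 mean [537.7 418.7  37. ] rect 537.9 419.0 49.4 147.0 83.8
slide_box 0.62 [403. 153.] h37.1 mean [ 727.7 -337.3   35.1] rect 727.9 -337.5 60.1 89.2 8.7
dust_cap 0.75 [387. 223.] h40.0 mean [ 516.7 -265.9   40.2] rect 517.4 -310.9 150.1 192.3 10.3
dust_cap 0.59 [290. 152.] h26.4 mean [751.    7.2  24.3] rect 750.6 6.4 32.3 30.2 44.1
dust_cap 0.74 [232. 277.] h24.6 mean [750.9   4.9  22.7] rect 750.7 4.9 33.0 34.5 10.8
dust_cap 0.36 [147. 149.] h44.4 mean [ 566. -381.   43.] rect 565.9 -379.9 32.6 32.9 70.7
plunger_top 0.52 [401. 219.] h96.3 mean [469.2 281.   94.4] rect 468.3 281.8 32.5 31.1 25.0
```

View pics/w34.png

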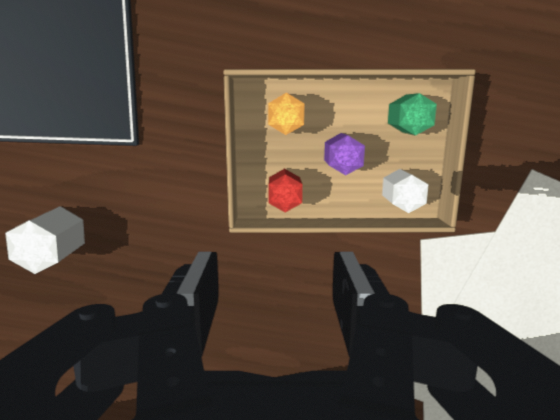

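View pics/s34.png

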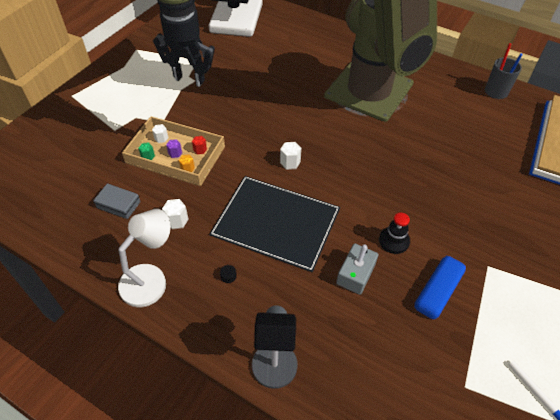

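```bash
python3 - <<'E'
from station import arm
print(arm.finish_job())
E
```

```text
the job is handed in; nothing more can be done
None
```

I carried out the whole job in the order you asked and handed it in at about 55 s.

- **Spread:** I lifted red, white, green and amber off the huddle and left violet in place. Amber was then knocked to the board's edge, so I put it back. In every check from the first picture to the second, the closest two crystals were about 73 mm apart centre to centre, which leaves at least 36 mm of bare board.
- **Light picture:** I flipped the lamp on; the toggle tip was measured on the green side. I pressed the plunger to its stop (28 N, TCP height no longer falling) and it came back up to about 94 mm.
- **Dark picture:** With the crystals still spread, I flipped the lamp off; the tip was measured on the black side. I pressed the plunger to the same stop height (17 N at the reading, then slightly further) and it came back up.
- **Put away:** All five crystals stand upright in the wooden box, with tops at about 41 mm. White is the 32 mm stub from the board; I left the two larger white look-alikes alone.

**Last checks:** The black cap, blue case and grey box are within about 2 mm of their starting positions, the plunger is up, and the gripper is clear of everything. In the last pictures the network did not find the toggle tip. The lamp being off then rests on the scene picture and on the tip position measured before the second press.

The networks also gave some wrong labels along the way (amber for red, the box for the cap). I overruled these using colour, height and size.

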